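Load the drying jar and hold its bayonet lid at half turn

ROBOT

A 6-joint arm with a two-finger parallel gripper is mounted at the origin on the work surface. World frame = base frame: x ahead of the robot, y to its left, z up, the work surface at z = 0. Lengths are in m, angles in rad, forces in N, time in s.
With the tool pointing down it reaches from about 0.325 to 0.9 m from the base axis. Payload 6.1 kg.
Tool frame: the origin (TCP) lies midway between the tips of the shut fingers; the grasp point (between the pads) lies 19 mm behind it; z points along the fingers, y is the direction in which the jaws open and shut (so a half turn about z gives the same grasp; the last joint's range is limited). The gripper opens to 87 mm and grips with 3 to 60 N. Pads are 19 mm wide; open, the fingers measure 117 mm over their backs; the gripper's body (75 mm by 190 mm) begins 51 mm behind the grasp point.
Start: joints at [1.16, 0.22, 1.526, -0, 1.395, -0.126], TCP at [0.176, 0.6, 0.197] pointing down, gripper open.
Joint ranges: [-2.98, 2.98], [-0.91, 2.08], [0.09, 2.57], [-1.24, 4.39], [0.2, 2.65], [-2.68, 2.68]. Speed limits (rad/s): [2.57, 2.57, 3.01, 3.14, 3.14, 3.14].

INTERFACE

Orientations are given as a rotation vector (axis times angle).
In Python, from cell import state, vision, env gives the robot as it stands.
- The arm moves only by the tool carry_out, never from a script. Its argument "motion" is a list of rows, each a list of 2 entries, a list of its own where there are three numbers: the shift along the world's x, y, z in mm, then the turn, a rotation vector about the world's x, y, z in rad. A call has 1 to 8 rows; each row shifts and turns the commanded pose from where the row before left it; what a row does not reach is not made up. A row lasts 1/12 s, in which the tool goes at most 41.7 mm and 7.16 degrees, less where a joint would pass 70% of its speed; a pose out of reach is approached as far as the arm can. A call with a gripper value outside its range is refused whole. "jaw" is the finger opening in mm, from 0 to 87, set as the call begins (left out, the last holds). The fingers move at their own pace and stop on an object; the grip force is fixed at half the most. Time passes only in rows, so rows that do not move let the fingers close. It gives the time, the measured TCP pose, the force and the opening at its end, in the units of the state.
- state(): the state, without advancing time (a new reading comes with each control period).
- vision.snapshot(name): name is "scene" or "top" or "wrist"; returns the picture (480x640x3 uint8, blue, green, red); there is no depth.
- vision.camera_model(name): a dict with "fx", "fy", "cx", "cy" (pixels), "R" (3x3) and "t" (3): a world point X has camera coordinates R X + t; the wrist camera has in their place "mount" (4x4, takes a point from camera to tool coordinates, whose origin is the TCP and whose axes are the flange's). Camera axes: x right, y down, z forward; pixel columns grow to the right and rows downward; lengths in m; the calibration is good to about 2 mm. A picture is of the moment at which its call begins: read the wrist's pose just before it. camera_model takes no time and is no camera call.
- env.finish_job(): hands the job in, once; it reports no verdict.
Trained networks look in the newest picture that a camera, given by its name, has taken for a name from the list of things; names that differ only in an ending like _2 or _b are one class to them, and where a whole thing is asked for, a point or a joint stands for the part that bears it (a point fixed in the world has none). Each returns a list of dicts, best first, with "conf" (0 to 1); they miss things now and then, are a little off and sometimes report something else, mostly with a low value. They report only what shows in the picture. A call takes as long as a camera call. They do not tell look-alikes from the thing itself.
- vision.boxes_of(camera, target): "rect" ([left, top, right, bottom] in pixels, round what is visible of it).
- vision.regions_of(camera, target): "mask" (480x640 bool, what is visible of it) and "rect" ([left, top, right, bottom] in pixels, round what is visible of it).
- vision.tip_of(camera, target): "uv" ([column, row] in pixels: a listed point, or the origin of a listed thing).
The state is a dict: "clock": time; "joint_positions": joint angles; "joint_vel": joint speeds; "joint_efforts": joint torques, N m; "tool_pos": TCP position; "orientation": TCP orientation; "contact_force": force on the tool from outside, world axes, zero at the start; "ft_torque": the same for the moment, N m; "width": opening from 0.0 (shut) to 1.0 (fully open).
Only numpy, scipy, OpenCV 4.12 (cv2) and the standard library are available. Lean on these libraries where they do the work, as an engineer would, in place of code of your own. Each camera call takes 0.05 s, during which the arm holds its last target.

TASK

Pick up the blue tray by its grip fin, tip the four orange drying capsules into the amber jar without handling them, and set the empty tray down flat on the shelf. Then put the bayonet lid into the jar's slots and twist it clockwise half of the way to its lock click, so that its bar points at the white marks; never let it go on to the click. Finish while gripping the lid there, holding it against its return spring so that I can check the seal; leave the adapter, hood, eyecup and clamped reflector frame where they are.

Things in the scene. Friction and masses are not known exactly. Their poses are not given: they have to be found in the camera images.
- jar: Amber glass jar, fixed to the shelf, 100 mm across (inside 92, floor 6 mm up), on a black disc 132 mm across, with a black bayonet collar 116 mm across, its top 96 mm above the shelf. Origin: centre of the underside; z up, x through the two entry slots (+x and -x).
- jar_mouth (a point): Centre of the mouth at the collar top, 96 mm up. Below it a flat seat at 80 mm height round an 80 mm opening carries the lid. Over the seat two rims (89 to 96 mm height, inner diameter 91 mm) leave two opposite slots 34 degrees wide for the lid lugs, marked green. The lid turns clockwise seen from above; anticlockwise is blocked.
- half_mark (a point): One of two opposite white half-way marks on the collar top, 53 mm from the jar axis, 35 degrees clockwise (from above) of the green slot marks on the jar x axis. Red marks at 70 degrees show the lock click, whose sprung balls are met from about 61 degrees on.
- follower (a joint): Spring follower hidden in the collar, rad: 0 at rest, grows as the lid lugs push it clockwise. The lugs meet it some 8 to 11 degrees clockwise of the slots, then it turns with the lid: about 0.45 at the white marks, 1.05 at the red. It pushes back 0.08 N m at first, 0.19 at the white marks, and turns the lid back when let go.
- lid: Loose aluminium bayonet lid, about 140 g, upright on the shelf. Origin: centre of the underside; z up. Foot plug 86 mm across; two lugs at its foot, at +x and -x, reach 51 mm out (16 mm wide, 6 mm high; fit either way round). Top plate 94 mm across, 18 to 23 mm height. Seated in the jar its origin is 80 mm above the shelf; on the rims instead, 96 mm.
- lid_grip (a point): Middle of the black grip bar with white ends on the lid, 44 mm above its underside. The bar runs along the lid x, straight over the lugs: 84 mm long, 16 mm wide, from 23 to 55 mm above the underside.
- tray: Loose blue plastic tray, about 130 g. Origin: underside, centre of the trough; z up. Trough 100 mm long (x, -50 to +50 mm), 72 mm wide (64 inside), floor 4 mm thick, walls 26 mm high at both sides and the +x end; open at its -x end, where the pieces slide off (at a slope of 27 to 36 degrees or more).
- tray_grip (a point): In the grey grip fin behind the tray's +x wall: 78 mm from the tray origin (+x), 30 mm above the underside. The fin runs along the tray x, from 52 to 102 mm, 14 mm thick, top 46 mm up, on a foot 34 mm wide and 4 mm high.
- tray_lip (a point): Middle of the tray's open edge, 50 mm ahead of its origin (-x), on the floor's top, 4 mm up.
- capsule0: Orange drying capsule with a white band, a hard plastic cylinder 26 mm across and 22 mm high, 20 g, at the start standing in the tray. Origin: centre of its underside.
- capsule1: Orange drying capsule with a white band, a hard plastic cylinder 26 mm across and 22 mm high, 20 g, at the start standing in the tray. Origin: centre of its underside.
- capsule2: Orange drying capsule with a white band, a hard plastic cylinder 26 mm across and 22 mm high, 20 g, at the start standing in the tray. Origin: centre of its underside.
- capsule3: Orange drying capsule with a white band, a hard plastic cylinder 26 mm across and 22 mm high, 20 g, at the start standing in the tray. Origin: centre of its underside.
- adapter: Bystander: stainless lens mount adapter, ring 64 mm across, 14 mm high. Origin: centre of the underside.
- hood: Bystander: aluminium lens hood, open cone 60 to 74 mm across, 40 mm high. Origin: centre of the underside.
- eyecup: Bystander: black eyecup, 34 by 40 mm, 22 mm high. Origin: centre of the underside.
- clamp: Bystander: orange spring clamp on a steel foot 110 by 90 mm, gripping an upright black reflector disc frame 178 mm across, 211 mm high in all. Origin: centre of the underside.
Things that resemble listed ones, but are neither listed nor needed, are in the scene too. Of the things like the tray, leave any that is red; of the rest the larger one is meant.

How it is judged:
By the outcome, as a careful person would: the job done as asked, in the order asked, and still so for the second after the job is handed in, while the arm keeps its last pose, push and grip.
It also fails if it takes over 72 s, if anything falls off the work surface, if the arm or the gripper's body presses on something with over 40 N, if the wrist force passes 120 N, or if a joint passes its speed limit or range.

## Working session

There is one attempt and no reset: what is moved stays moved. The work goes in short steps, Python scripts to look and compute and a tool call to move; the robot and the scene stay as the last step left them, time stands still between calls to the robot, and variables do not carry over. Pictures are saved under pics/ and viewed, and the job is handed in when it is done.

Besides the shell and the picture viewer there is one more tool, called after "Request:" as name([rows], argument=value, ...), one row to a line, values as JSON. carry_out: Moves the arm, as the interface text tells. Its arguments: {"type":"object","properties":{"motion":{"type":"array","items":{"type":"array"}},"jaw":{"type":"number"}},"required":["motion"]}

```bash
ls; mkdir -p pics
python3 - <<'E'
from cell import state, vision, env
import cv2
s=state(); print(s)
for n in ["scene","top","wrist"]:
    im=vision.snapshot(n); cv2.imwrite(f"pics/{n}0.png",im)
    print(n,vision.camera_model(n))
E
```

```text
pics
{'clock': 0.0, 'joint_positions': array([ 1.15991163e+00,  2.21214552e-01,  1.52759229e+00, -7.89491128e-06,
        1.39469246e+00, -1.26132727e-01]), 'joint_vel': array([-5.49282760e-04,  1.32698005e-03, -2.21840662e-03,  2.58751344e-05,
        1.29117229e-03, -8.90168768e-04]), 'joint_efforts': array([ 1.53791629e-03, -4.94602740e+01, -3.87386262e+01,  7.01083126e-02,
        5.72137465e-02, -1.64494986e-04]), 'tool_pos': array([0.17533631, 0.59921763, 0.19625443]), 'orientation': array([-4.45704661e-01, -3.10931062e+00,  2.89041788e-03]), 'contact_force': array([-0.43816186, -0.26064884, -0.00446592]), 'ft_torque': array([ 0.02723624, -0.02936928,  0.02209136]), 'width': 0.9994377880474037}
scene {'fx': 492.23032429310405, 'fy': 492.23032429310405, 'cx': 319.2992954802443, 'cy': 246.54847455686095, 'R': array([[ 0.61540113,  0.78804848, -0.0161567 ],
       [ 0.57951713, -0.46625898, -0.66840291],
       [-0.53426711,  0.40197283, -0.7436239 ]]), 't': array([-0.40866876, -0.21927699,  1.4681688 ])}
top {'fx': 592.9220873226346, 'fy': 592.9220873226346, 'cx': 321.8184118201099, 'cy': 249.91612128263944, 'R': array([[ 0.00637089, -0.99997865, -0.00145035],
       [-0.9980676 , -0.00626906, -0.06182044],
       [ 0.06181003,  0.0018414 , -0.99808623]]), 't': array([0.0668995 , 0.56400183, 1.61553308])}
wrist {'fx': 415.54949301341384, 'fy': 415.54949301341384, 'cx': 311.7420593963439, 'cy': 233.9179830104167, 'mount': array([[ 5.21997180e-05, -9.56238349e-01, -2.92588819e-01,
         8.09613234e-02],
       [ 9.99999977e-01, -1.09725889e-05,  2.14266995e-04,
        -5.93161132e-04],
       [-2.08100774e-04, -2.92588823e-01,  9.56238327e-01,
        -1.87300705e-01],
       [ 0.00000000e+00,  0.00000000e+00,  0.00000000e+00,
         1.00000000e+00]])}
```

View pics/scene0.png

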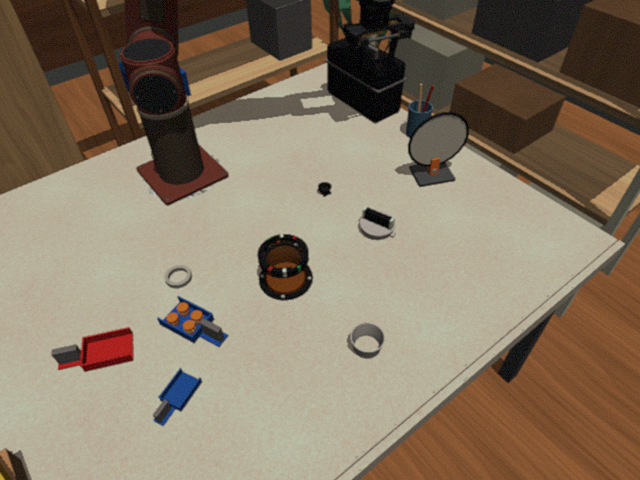

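View pics/top0.png

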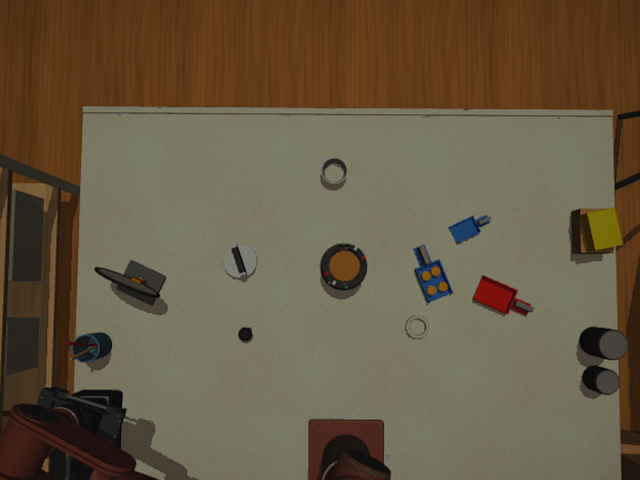

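View pics/wrist0.png

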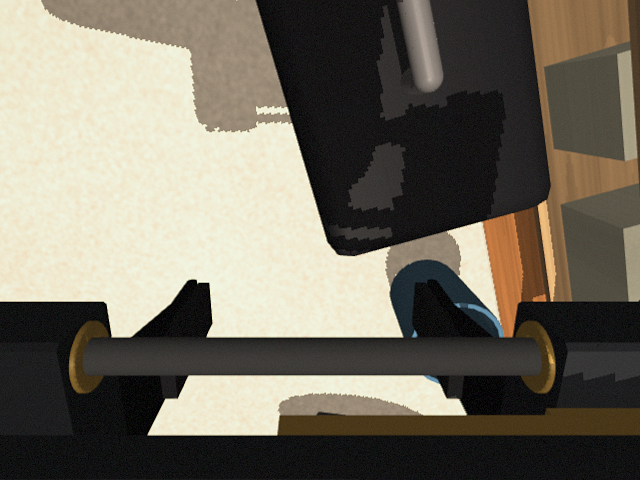

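The pictures show the base at the bottom of the top view. In that view the jar is near (344,266), the larger blue tray with its capsules at (433,283) with its fin at (420,253), and the lid at (240,261). I'll zoom in and measure.

```bash
cat > h.py <<'E'
import numpy as np, cv2
from scipy.spatial.transform import Rotation as Ro
from cell import state, vision, env
def ray(cam,uv,z,m=None):
    m=m or vision.camera_model(cam)
    d=np.array([(uv[0]-m['cx'])/m['fx'],(uv[1]-m['cy'])/m['fy'],1.])
    o=-m['R'].T@m['t']; w=m['R'].T@d
    return o+w*(z-o[2])/w[2]
def proj(cam,X):
    m=vision.camera_model(cam); c=m['R']@np.asarray(X,float)+m['t']
    return np.array([m['fx']*c[0]/c[2]+m['cx'],m['fy']*c[1]/c[2]+m['cy']])
E
python3 - <<'E'
import cv2,numpy as np
t=cv2.imread('pics/top0.png')
def z(x,y,w,h,k): return cv2.resize(t[y:y+h,x:x+w],None,fx=k,fy=k,interpolation=cv2.INTER_CUBIC)
a=z(310,232,66,66,6); b=z(390,232,66,66,6); c=z(207,227,66,66,6)
cv2.imwrite('pics/crop1.png',np.hstack([a,b])); cv2.imwrite('pics/crop2.png',c)
s=cv2.imread('pics/scene0.png')
cv2.imwrite('pics/crop3.png',cv2.resize(s[225:305,245:325],None,fx=7,fy=7,interpolation=cv2.INTER_CUBIC))
from h import *
for n,tg in [("top","jar_mouth"),("top","lid_grip"),("top","tray_grip"),("top","tray_lip"),("top","half_mark"),("scene","tray_grip"),("scene","tray_lip"),("scene","lid_grip"),("scene","jar_mouth"),("scene","half_mark")]:
    print(n,tg,[(np.round(d['uv'],1).tolist(),round(d['conf'],2)) for d in vision.tip_of(n,tg)][:4])
E
```

```text
top jar_mouth [([346.8, 264.5], 0.61)]
top lid_grip [([240.2, 261.7], 0.77)]
top tray_grip [([487.7, 220.6], 0.67), ([422.1, 255.7], 0.55)]
top tray_lip [([438.6, 297.7], 0.89), ([477.4, 287.9], 0.86), ([451.2, 233.8], 0.85)]
top half_mark [([352.1, 250.8], 0.62)]
scene tray_grip [([161.3, 409.5], 0.62), ([66.9, 355.3], 0.62)]
scene tray_lip [([130.3, 343.2], 0.86), ([190.6, 378.9], 0.84), ([165.3, 309.6], 0.69), ([280.5, 269.2], 0.62)]
scene lid_grip [([381.8, 218.4], 0.74)]
scene jar_mouth [([285.2, 252.6], 0.82)]
scene half_mark [([279.4, 271.2], 0.7)]
```

View pics/crop1.png

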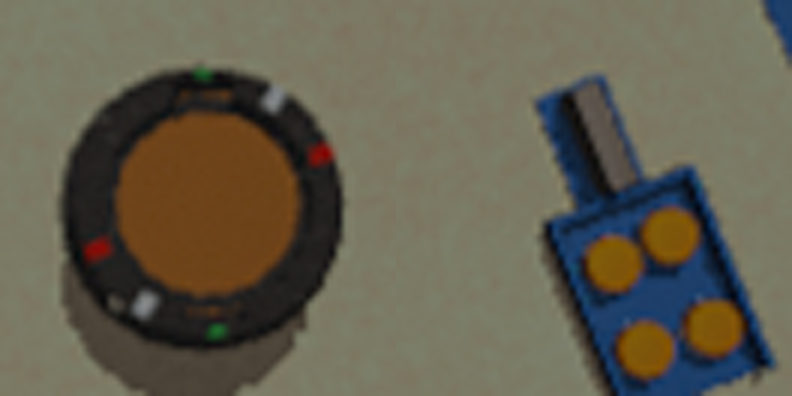

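View pics/crop2.png

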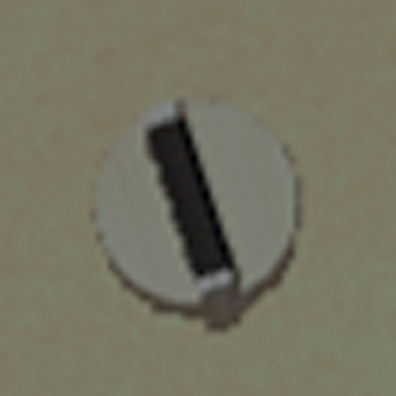

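View pics/crop3.png

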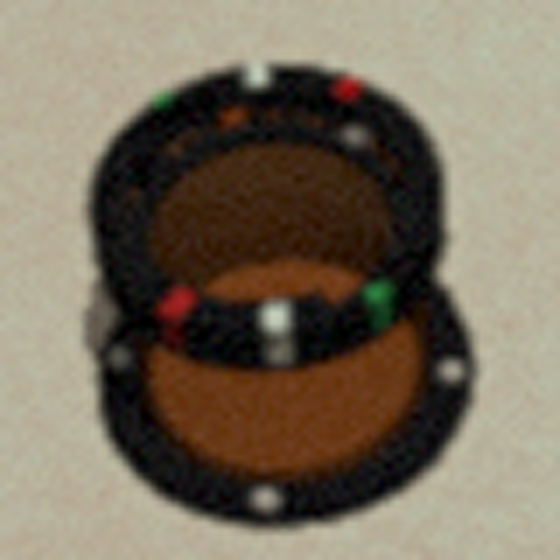

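The crops show the green slot marks at about (344,244) and (346,287) and the white marks clockwise of them. The tray's open end faces the robot and its fin points away. The lid bar is yawed about 18°. Next come the first metric estimates.

Run:
```python
from h import *
t=cv2.imread('pics/top0.png').astype(int)
hsv=cv2.cvtColor(t.astype(np.uint8),cv2.COLOR_BGR2HSV)
def P(x0,y0,cx,cy): return (x0+(cx+.5)/6-.5, y0+(cy+.5)/6-.5)
def yaw(a,b): d=a-b; return np.degrees(np.arctan2(d[1],d[0]))
J=lambda cx,cy:ray('top',P(310,232,cx,cy),.096)
g=[J(204,75),J(217,331)];w=[J(274,97),J(145,304)];r=[J(321,154),J(97,249)]
for n,p in zip("gwr",(g,w,r)): print(n,np.round((p[0]+p[1])/2,4),yaw(*p),np.linalg.norm(p[0]-p[1])/2)
# tray: capsules top at 26mm
B=lambda cx,cy,z:ray('top',P(390,232,cx-396,cy),z)
c=[B(613,264,.026),B(671,236,.026),B(645,350,.026),B(714,327,.026)]
print("caps",np.round(c,4))
f=[B(588,87,.046),B(625,178,.046)]
print("fin top ends",np.round(f,4),yaw(*f),np.linalg.norm(f[0]-f[1]))
L=lambda cx,cy,z:ray('top',P(207,227,cx,cy),z)
l=[L(166,112,.055),L(217,280,.055)]
print("lid",np.round(l,4),(l[0]+l[1])/2,yaw(*l),np.linalg.norm(l[0]-l[1]))
for c2,u,z in [('top',(438.6,297.7),.004),('scene',(285.2,252.6),.096),('top',(346.8,264.5),.096),('scene',(381.8,218.4),.044),('top',(240.2,261.7),.044),('top',(422.1,255.7),.03),('scene',(165.3,309.6),.004)]:
    print(c2,u,np.round(ray(c2,u,z),4))
```

```text
g [0.5186 0.0103 0.096 ] 3.1349047684759883 0.055915353718957894
w [0.5196 0.0107 0.096 ] -31.65386752758121 0.0532653155126236
r [0.5191 0.0109 0.096 ] -66.66818238366598 0.05311151962330236
caps [[ 0.4946 -0.2139  0.026 ]
 [ 0.5075 -0.2404  0.026 ]
 [ 0.4556 -0.2283  0.026 ]
 [ 0.4662 -0.2597  0.026 ]]
fin top ends [[ 0.5739 -0.1995  0.046 ]
 [ 0.5329 -0.216   0.046 ]] 21.925966093197697 0.04416985224113279
lid [[0.5724 0.3063 0.055 ]
 [0.4971 0.2823 0.055 ]] [0.53474895 0.29427398 0.055     ] 17.694558270379662 0.07894137901626025
top (438.6, 297.7) [ 0.4342 -0.2529  0.004 ]
scene (285.2, 252.6) [0.5235 0.0131 0.096 ]
top (346.8, 264.5) [0.5209 0.0047 0.096 ]
scene (381.8, 218.4) [0.5443 0.2982 0.044 ]
top (240.2, 261.7) [0.5286 0.2911 0.044 ]
top (422.1, 255.7) [ 0.5487 -0.2035  0.03  ]
scene (165.3, 309.6) [ 0.423  -0.2618  0.004 ]
```

Jar (0.519, 0.011) with its slots at yaw 3.2°, and the marks agree with the given radii (53 mm) and spacing (35°). Tray yaw is about 22.5°, and the fin centre is near (0.553, -0.208). I'm moving there.

Request:
carry_out([
  [[15.8, -33.6, 0], [0, 0, -0.1028]],
  [[15.8, -33.6, 0], [0, 0, -0.1028]],
  [[15.8, -33.6, 0], [0, 0, -0.1028]],
  [[15.8, -33.6, 0], [0, 0, -0.1028]],
  [[15.8, -33.6, 0], [0, 0, -0.1028]],
  [[15.8, -33.6, 0], [0, 0, -0.1028]],
  [[15.8, -33.6, 0], [0, 0, -0.1028]],
  [[15.8, -33.6, 0], [0, 0, -0.1028]],
], jaw=50)

```text
clock: 1.32
tool_pos: [0.3024, 0.3295, 0.1976]
orientation: [1.658, 2.668, 0.001]
contact_force: [0.4, 0.7, -0.6]
width: 0.591
```

Request:
carry_out([
  [[15.8, -33.6, 0], [0, 0, -0.1028]],
  [[15.8, -33.6, 0], [0, 0, -0.1028]],
  [[15.8, -33.6, 0], [0, 0, -0.1028]],
  [[15.8, -33.6, 0], [0, 0, -0.1028]],
  [[15.8, -33.6, 0], [0, 0, -0.1028]],
  [[15.8, -33.6, 0], [0, 0, -0.1028]],
  [[15.8, -33.6, 0], [0, 0, -0.1028]],
  [[15.8, -33.6, 0], [0, 0, -0.1028]],
])

```text
clock: 1.98
tool_pos: [0.429, 0.0604, 0.1978]
orientation: [2.586, 1.782, 0.002]
contact_force: [0.7, 1.7, -0.4]
width: 0.571
```

Request:
carry_out([
  [[15.8, -33.6, 0], [0, 0, -0.1028]],
  [[15.8, -33.6, 0], [0, 0, -0.1028]],
  [[15.8, -33.6, 0], [0, 0, -0.1028]],
  [[15.8, -33.6, 0], [0, 0, -0.1028]],
  [[15.8, -33.6, 0], [0, 0, -0.1028]],
  [[15.8, -33.6, 0], [0, 0, -0.1028]],
  [[15.8, -33.6, 0], [0, 0, -0.1028]],
  [[15.8, -33.6, 0], [0, 0, -0.1028]],
])

```text
clock: 2.65
tool_pos: [0.5553, -0.2085, 0.1974]
orientation: [3.084, 0.6, 0.0]
contact_force: [0.4, 1.0, -0.3]
width: 0.572
```

```bash
cat >> h.py <<'E'
def tool(s=None):
    s=s or state(); T=np.eye(4); T[:3,:3]=Ro.from_rotvec(s['orientation']).as_matrix(); T[:3,3]=s['tool_pos']; return T
def info():
    s=state(); T=tool(s); y=T[:3,1]; z=T[:3,2]
    print('t %.2f'%s['clock'],'tcp',np.round(s['tool_pos']*1000,1),'yawJaw %.2f'%np.degrees(np.arctan2(y[1],y[0])),'z',np.round(z,4),'F',np.round(s['contact_force'],1),'M',np.round(s['ft_torque'],2),'w %.1f'%(s['width']*87),'q',np.round(s['joint_positions'],2)); return s,T
def wray(T,uv,z):
    m=vision.camera_model('wrist'); C=T@m['mount']
    d=C[:3,:3]@np.array([(uv[0]-m['cx'])/m['fx'],(uv[1]-m['cy'])/m['fy'],1.]); o=C[:3,3]
    return o+d*(z-o[2])/d[2]
def wproj(T,X):
    m=vision.camera_model('wrist'); C=T@m['mount']; c=C[:3,:3].T@(np.asarray(X,float)-C[:3,3])
    return np.array([m['fx']*c[0]/c[2]+m['cx'],m['fy']*c[1]/c[2]+m['cy']])
def snap(n,name):
    im=vision.snapshot(n); cv2.imwrite(f'pics/{name}.png',im); return im
E
python3 - <<'E'
from h import *
info(); snap('wrist','w1')
E
```

```text
t 2.65 tcp [ 555.3 -208.5  197.4] yawJaw -67.99 z [ 3.e-04 -0.e+00 -1.e+00] F [ 0.4  1.  -0.3] M [-0.09  0.13 -0.  ] w 49.7 q [-0.49  0.14  1.61  0.    1.38  0.69]
```

View pics/w1.png

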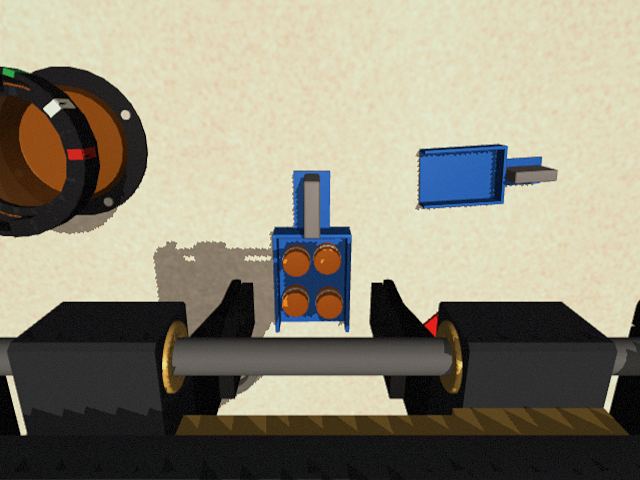

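The wrist picture shows the fin top from (313,178) to (312,237), with the trough and four capsules below it. The jar is at the left.

Run:
```python
from h import *
T=tool()
a=wray(T,(313,177.5),.046);b=wray(T,(311.5,238),.046)
print(a,b,np.linalg.norm(a-b),np.degrees(np.arctan2(*(a-b)[[1,0]])),(a+b)/2)
for z,pts in [(.026,[(274,232),(351,232),(276,330),(349,330)]),(.0,[(294,170),(330,170)])]:
    P=[wray(T,p,z) for p in pts]; print(z,np.round(P,4).tolist(), np.linalg.norm(P[0]-P[1]))
print(wproj(T,T[:3,3]+[0,0,-.019]))
im=cv2.imread('pics/w1.png'); cv2.imwrite('pics/w1c.png',cv2.resize(im[160:340,250:370],None,fx=3.3,fy=3.3,interpolation=cv2.INTER_CUBIC))
```

```text
[ 0.58078801 -0.20738153  0.046     ] [ 0.53209342 -0.22520239  0.046     ] 0.05185312061125013 20.101224268626122 [ 0.55644072 -0.21629196  0.046     ]
0.026 [[0.5192, -0.1941, 0.026], [0.5445, -0.2586, 0.026], [0.4266, -0.2298, 0.026], [0.4523, -0.2957, 0.026]] 0.06928901607723334
0.0 [[0.574, -0.1916, 0.0], [0.5861, -0.2225, 0.0]] 0.03323011802254782
[311.13622801 264.35276099]
```

View pics/w1c.png

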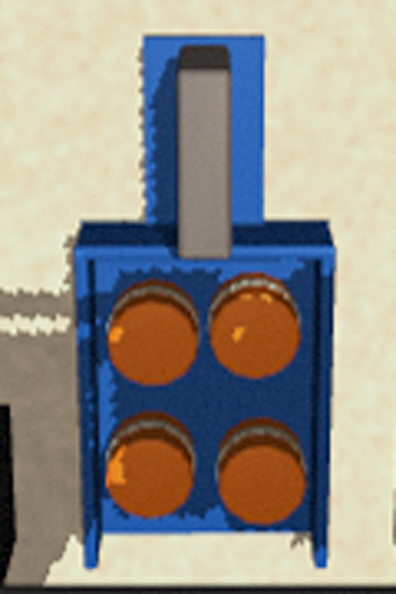

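Run:
```python
from h import *
s,T=info(); snap('wrist','w2')
im=cv2.imread('pics/w2.png'); cv2.imwrite('pics/w2c.png',cv2.resize(im[160:340,250:370],None,fx=3.3,fy=3.3,interpolation=cv2.INTER_CUBIC))
for n in ['tray_grip','tray','tray_lip','capsule0','jar_mouth']:
  print(n,[(np.round(d['uv'],1).tolist(),round(d['conf'],2)) for d in vision.tip_of('wrist',n)][:4])
snap('top','t1')
```

```text
t 2.70 tcp [ 557.1 -214.7  196.7] yawJaw -68.54 z [ 0.0015 -0.0041 -1.    ] F [-2.  -3.2  0.1] M [-0.22  0.26 -0.05] w 50.0 q [-0.5   0.15  1.61 -0.    1.38  0.7 ]
tray_grip [([303.8, 205.3], 0.83), ([523.5, 168.3], 0.77)]
tray [([288.9, 252.8], 0.74), ([451.3, 173.2], 0.73), ([306.7, 275.7], 0.56), ([59.5, 145.8], 0.42)]
tray_lip [([305.6, 320.5], 0.88), ([410.7, 332.3], 0.65)]
capsule0 [([289.2, 255.1], 0.93), ([317.7, 253.4], 0.88), ([320.3, 297.8], 0.87)]
jar_mouth []
```

View pics/w2c.png

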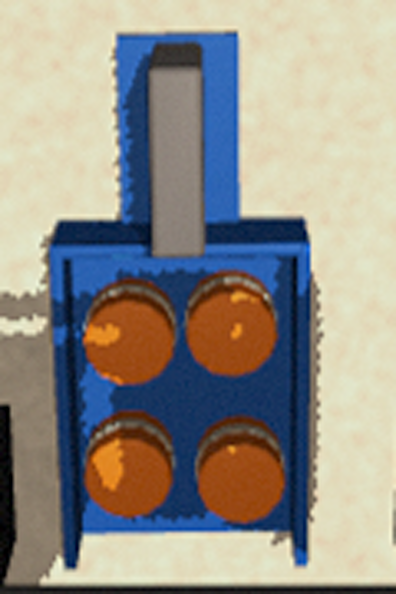

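View pics/t1.png

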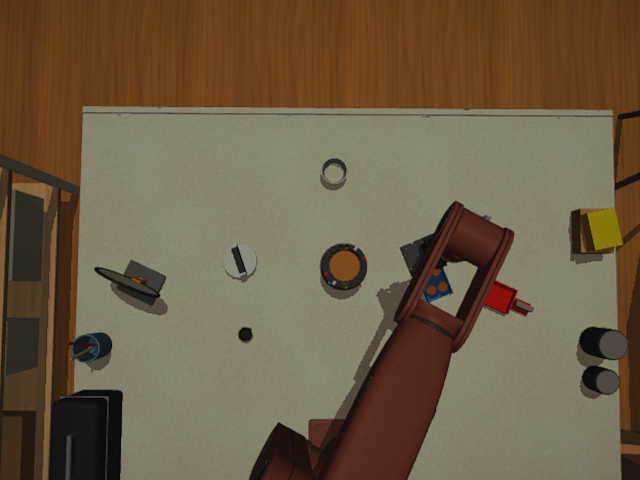

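The second picture shows the arm was still settling. I'm taking a settled reading.

Run:
```python
from h import *
s,T=info(); im=snap('wrist','w3'); np.save('T3.npy',T)
cv2.imwrite('pics/w3c.png',cv2.resize(im[160:340,250:370],None,fx=3.3,fy=3.3,interpolation=cv2.INTER_CUBIC))
info()
```

```text
t 3.05 tcp [ 554.6 -205.3  197.7] yawJaw -67.56 z [ 2.e-04  1.e-04 -1.e+00] F [-1.3  0.4 -0.6] M [-0.05  0.15  0.01] w 50.2 q [-0.49  0.14  1.62  0.    1.38  0.69]
t 3.10 tcp [ 554.7 -205.3  197.8] yawJaw -67.57 z [ 5.e-04 -1.e-04 -1.e+00] F [-0.8  0.1  0.3] M [-0.11  0.19  0.03] w 50.1 q [-0.49  0.14  1.62  0.    1.38  0.69]
```

View pics/w3c.png

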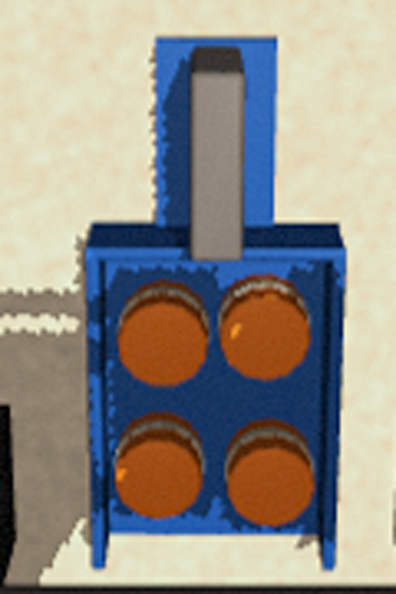

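Run:
```python
from h import *
T=np.load('T3.npy')
p=lambda x,y:(250+(x+.5)/3.3-.5,160+(y+.5)/3.3-.5)
a=wray(T,p(218,73),.046);b=wray(T,p(217,259),.046)
print(a,b,np.linalg.norm(a-b),np.degrees(np.arctan2(*(a-b)[[1,0]])),(a+b)/2)
P=[wray(T,p(*q),.026) for q in [(87,247),(346,247),(97,569),(329,569)]]
print(np.round(P,4),np.linalg.norm(P[0]-P[1]),np.linalg.norm(P[2]-P[3]))
m1=(P[0]+P[1])/2;m2=(P[2]+P[3])/2; print(m1,m2,np.linalg.norm(m1-m2),np.degrees(np.arctan2(*(m1-m2)[[1,0]])))
```

```text
[ 0.57542048 -0.20040737  0.046     ] [ 0.5304768  -0.21883417  0.046     ] 0.04857448830895393 22.29350842349862 [ 0.55294864 -0.20962077  0.046     ]
[[ 0.5143 -0.1872  0.026 ]
 [ 0.5414 -0.2527  0.026 ]
 [ 0.4226 -0.2256  0.026 ]
 [ 0.4487 -0.2888  0.026 ]] 0.0709333954338278 0.06846016673148597
[ 0.52781274 -0.21996835  0.026     ] [ 0.43562914 -0.25718642  0.026     ] 0.09941328636224263 21.98583005270301
```

The measurements agree with each other: yaw 22.2°, fin centre (0.553, -0.2095). I'll descend onto the fin, a little towards the trough.

Request:
carry_out([
  [[-4, -3.4, -35], [0, 0, 0]],
  [[-4.2, -3.3, -35], [0, 0, 0]],
  [[0, 0, -35], [0, 0, 0]],
  [[0, 0, -30], [0, 0, 0]],
  [[0, 0, -20], [0, 0, 0]],
  [[0, 0, -15], [0, 0, 0]],
  [[0, 0, -10], [0, 0, 0]],
  [[0, 0, -5], [0, 0, 0]],
])

```text
clock: 3.77
tool_pos: [0.5458, -0.2121, 0.0111]
orientation: [-3.081, -0.61, 0.002]
contact_force: [-0.7, -0.5, -1.0]
width: 0.572
```

Request:
carry_out([
  [[0, 0, 0], [0, 0, 0]],
  [[0, 0, 0], [0, 0, 0]],
])

```text
clock: 3.93
tool_pos: [0.5473, -0.2134, 0.0134]
orientation: [3.081, 0.609, 0.002]
contact_force: [0.0, -0.2, 0.5]
width: 0.575
```

Run:
```python
from h import *
info(); snap('wrist','w4'); snap('scene','s4')
```

```text
t 3.93 tcp [ 547.3 -213.4   13.4] yawJaw -67.65 z [ 1.2e-03 -7.0e-04 -1.0e+00] F [ 0.  -0.2  0.5] M [-0.12  0.15  0.03] w 50.0 q [-0.51  0.33  1.76 -0.    1.05  0.67]
```

View pics/w4.png

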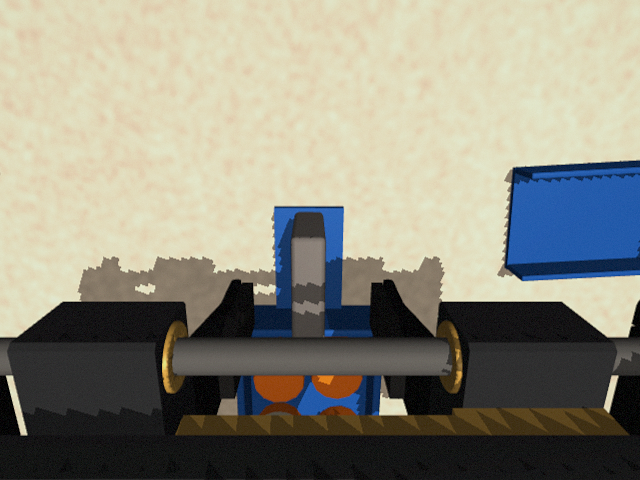

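The fin at column 308 is centred between the fingers (their middle is at 311). Closing the jaws.

Request:
carry_out([
  [[0, 0, 0], [0, 0, 0]],
  [[0, 0, 0], [0, 0, 0]],
  [[0, 0, 0], [0, 0, 0]],
  [[0, 0, 0], [0, 0, 0]],
  [[0, 0, 0], [0, 0, 0]],
  [[0, 0, 0], [0, 0, 0]],
], jaw=6)

```text
clock: 4.53
tool_pos: [0.5466, -0.2133, 0.0123]
orientation: [-3.082, -0.608, 0.0]
contact_force: [0.5, -0.5, 0.7]
width: 0.208
```

Request:
carry_out([
  [[0, 0, 1], [0, 0, 0]],
  [[0, 0, 2], [0, 0, 0]],
  [[0, 0, 3], [0, 0, 0]],
  [[0, 0, 5], [0, 0, 0]],
  [[0, 0, 6], [0, 0, 0]],
  [[0, 0, 6], [0, 0, 0]],
  [[0, 0, 4], [0, 0, 0]],
  [[0, 0, 2], [0, 0, 0]],
])

```text
clock: 5.2
tool_pos: [0.5473, -0.2137, 0.0427]
orientation: [3.081, 0.608, 0.002]
contact_force: [-0.2, 0.1, -2.2]
width: 0.158
```

Run:
```python
from h import *
info(); snap('wrist','w5'); s=snap('scene','s5')
cv2.imwrite('pics/s5c.png',cv2.resize(s[230:400,60:320],None,fx=3,fy=3,interpolation=cv2.INTER_CUBIC))
```

```text
t 5.20 tcp [ 547.3 -213.7   42.7] yawJaw -67.68 z [ 1.6e-03 -9.0e-04 -1.0e+00] F [-0.2  0.1 -2.2] M [-0.06  0.02 -0.04] w 13.7 q [-0.51  0.29  1.75  0.    1.1   0.67]
```

View pics/s5c.png

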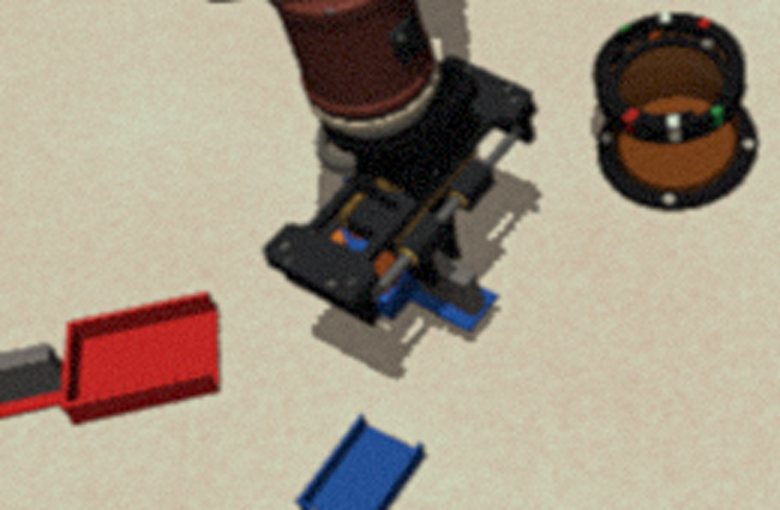

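View pics/w5.png

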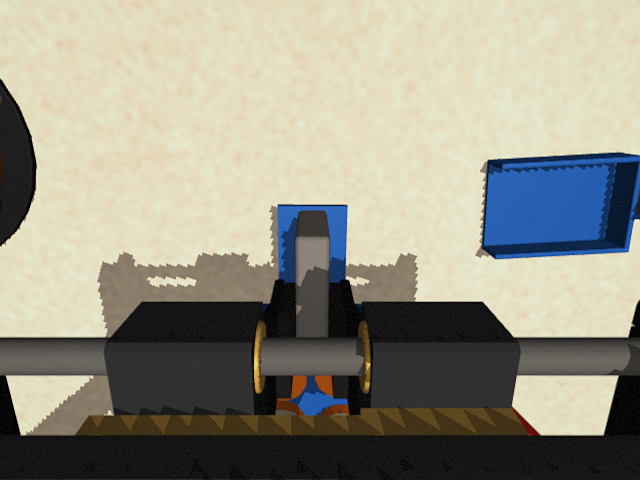

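The tray is lifted: opening 13.7 mm, weight 2.2 N (about 210 g, so all capsules are aboard). I'm checking its pose in the grip against the model.

```bash
cat >> h.py <<'E'
GX,GZ=.0698,.013   # tray x and height of TCP in the tray frame
def traypt(T,x,y,z,gx=GX,gz=GZ): # tray frame point -> world ; tool x=tray x, tool y=-tray y, tool z=-tray z
    return T[:3,3]+T[:3,:3]@np.array([x-gx,-y,-(z-gz)])
E
python3 - <<'E'
from h import *
s,T=info()
im=cv2.imread('pics/w5.png')
for gz in (.010,.013,.016):
  print(gz,[np.round(wproj(T,traypt(T,*p,gz=gz)),1).tolist() for p in [(.102,.007,.046),(.102,-.007,.046),(.102,.017,.0),(.102,-.017,0.0),(.102,.007,.004)]])
cv2.imwrite('pics/w5c.png',cv2.resize(im[190:350,230:390],None,fx=3.5,fy=3.5,interpolation=cv2.INTER_CUBIC))
E
```

```text
t 5.30 tcp [ 547.1 -213.5   42.2] yawJaw -67.67 z [ 1.2e-03 -7.0e-04 -1.0e+00] F [-0.   0.1 -2.1] M [-0.02  0.06  0.01] w 13.3 q [-0.51  0.29  1.75  0.    1.1   0.67]
0.01 [[292.8, 237.8], [329.4, 237.8], [276.4, 209.3], [346.1, 209.3], [296.6, 211.3]]
0.013 [[293.1, 235.5], [329.1, 235.5], [276.9, 207.9], [345.6, 207.9], [296.8, 209.8]]
0.016 [[293.4, 233.2], [328.8, 233.2], [277.4, 206.5], [345.2, 206.5], [297.1, 208.4]]
```

View pics/w5c.png

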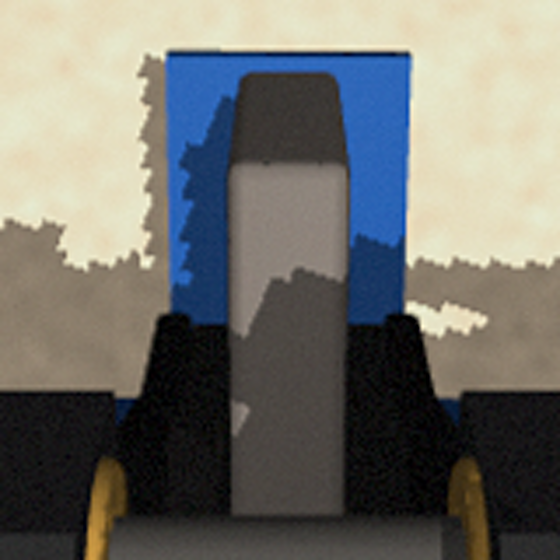

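The fin's far top edge is at row 236.6, where the model predicts 235.5, so the grip model holds and the tray hasn't sagged. Now I'll lift and carry it level to the jar's far side with the lip facing the robot.

Request:
carry_out([
  [[0, 0, 15], [0, 0, 0]],
  [[0, 0, 25], [0, 0, 0]],
  [[4, 9, 28], [0, 0, -0.039]],
  [[9, 18, 25], [0, 0, -0.039]],
  [[14, 27, 15], [0, 0, -0.039]],
  [[14, 28, 0], [0, 0, -0.039]],
  [[14, 28, 0], [0, 0, -0.039]],
  [[14, 28, 0], [0, 0, -0.039]],
])

```text
clock: 5.97
tool_pos: [0.6161, -0.0741, 0.1497]
orientation: [3.132, 0.24, 0.001]
contact_force: [0.2, -0.2, -2.2]
width: 0.159
```

Request:
carry_out([
  [[14, 28, 0], [0, 0, -0.039]],
  [[14, 28, 0], [0, 0, -0.039]],
  [[9, 18, 0], [0, 0, -0.039]],
  [[6, 10, 0], [0, 0, -0.039]],
  [[2, 2, 0], [0, 0, 0]],
  [[0, 0, 0], [0, 0, 0]],
])

```text
clock: 6.47
tool_pos: [0.6605, 0.0114, 0.1487]
orientation: [3.141, 0.004, -0.001]
contact_force: [-0.5, -0.5, -1.8]
width: 0.157
```

Run:
```python
from h import *
s,T=info(); w=snap('wrist','w6'); s=snap('scene','s6'); snap('top','t6')
print('lip',traypt(T,-.05,0,.004))
cv2.imwrite('pics/s6c.png',cv2.resize(s[170:330,180:400],None,fx=3.5,fy=3.5,interpolation=cv2.INTER_CUBIC))
```

```text
t 6.47 tcp [660.5  11.4 148.7] yawJaw -89.87 z [-8.e-04 -1.e-04 -1.e+00] F [-0.5 -0.5 -1.8] M [-0.04 -0.    0.05] w 13.7 q [-0.1   0.34  1.47 -0.    1.33  1.47]
lip [0.54073702 0.01109752 0.13983765]
```

View pics/s6c.png

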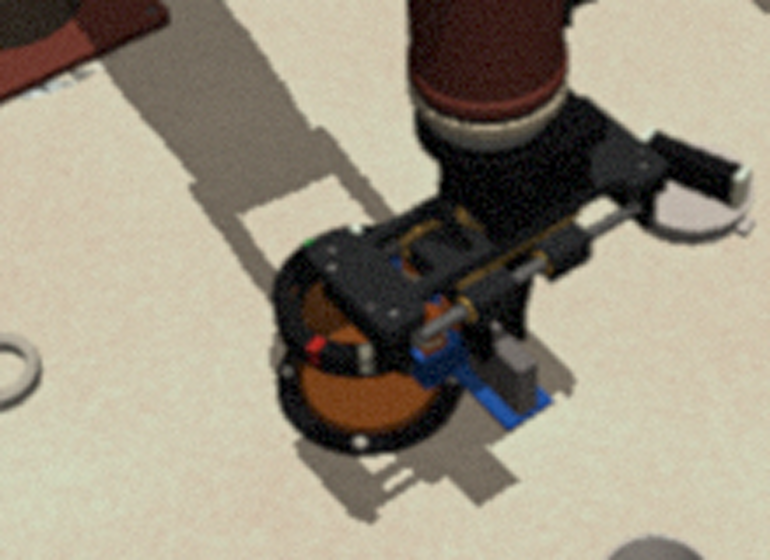

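View pics/t6.png

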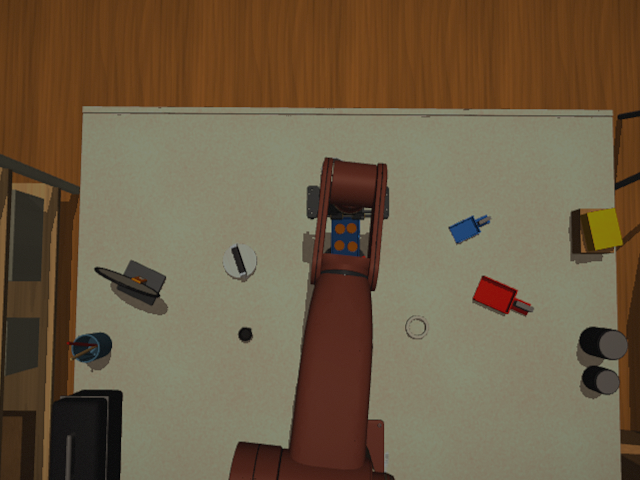

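All four capsules are visible in the tray at about (346,238) in the top view, and the lip is over the jar's far half. I'm computing the tilt about the lip.

Run:
```python
from h import *
r=np.array([.1198,0,.009]); lip0=np.array([.5407,.0113,.1398]); lip1=np.array([.539,.0108,.104])
ang=[5,11,17,22,24,26,28,30, 32,34,36,38,40,42,44,46]
prev=lip0+r; pa=0
cmd=None; out=[]
for i,a in enumerate(ang):
    f=min(1,a/24); lip=lip0+(lip1-lip0)*f
    p=lip+Ro.from_rotvec([0,-np.radians(a),0]).apply(r)
    out.append([np.round((p-prev)*1000,1).tolist(),[0,-round(np.radians(a-pa),4),0]]); prev=p;pa=a
print(out[:8]);print(out[8:])
```

```text
[[[-1.6, -0.1, 2.9], [0, np.float64(-0.0873), 0]], [[-3.1, -0.1, 3.3], [0, np.float64(-0.1047), 0]], [[-4.4, -0.1, 3.0], [0, np.float64(-0.1047), 0]], [[-4.6, -0.1, 2.1], [0, np.float64(-0.0873), 0]], [[-2.1, -0.0, 0.7], [0, np.float64(-0.0349), 0]], [[-2.1, 0.0, 3.7], [0, np.float64(-0.0349), 0]], [[-2.2, 0.0, 3.6], [0, np.float64(-0.0349), 0]], [[-2.3, 0.0, 3.5], [0, np.float64(-0.0349), 0]]]
[[[-2.4, 0.0, 3.4], [0, np.float64(-0.0349), 0]], [[-2.5, 0.0, 3.3], [0, np.float64(-0.0349), 0]], [[-2.7, 0.0, 3.2], [0, np.float64(-0.0349), 0]], [[-2.8, 0.0, 3.2], [0, np.float64(-0.0349), 0]], [[-2.9, 0.0, 3.1], [0, np.float64(-0.0349), 0]], [[-3.0, 0.0, 2.9], [0, np.float64(-0.0349), 0]], [[-3.1, 0.0, 2.8], [0, np.float64(-0.0349), 0]], [[-3.2, 0.0, 2.7], [0, np.float64(-0.0349), 0]]]
```

Request:
carry_out([
  [[-1.6, 0, 2.9], [0, -0.0873, 0]],
  [[-3.1, -0.1, 3.3], [0, -0.1047, 0]],
  [[-4.4, -0.1, 3.0], [0, -0.1047, 0]],
  [[-4.6, -0.1, 2.1], [0, -0.0873, 0]],
  [[0, 0, 0], [0, 0, 0]],
  [[0, 0, 0], [0, 0, 0]],
])

```text
clock: 7.12
tool_pos: [0.6444, 0.0096, 0.1595]
orientation: [3.085, -0.003, 0.594]
contact_force: [1.3, 0.1, -2.1]
width: 0.158
```

Run:
```python
from h import *
s,T=info(); w=snap('wrist','w7'); s=snap('scene','s7'); t=snap('top','t7')
L=traypt(T,-.05,0,.004); print('lip',L,proj('top',L),proj('scene',L))
cv2.imwrite('pics/s7c.png',np.hstack([cv2.resize(s[200:310,230:340],None,fx=3.5,fy=3.5,interpolation=cv2.INTER_CUBIC),cv2.resize(t[190:300,290:400],None,fx=3.5,fy=3.5,interpolation=cv2.INTER_CUBIC)]))
```

```text
t 7.12 tcp [644.4   9.6 159.5] yawJaw -90.09 z [ 3.712e-01 -5.000e-04 -9.285e-01] F [ 1.3  0.1 -2.1] M [-0.04  0.43 -0.05] w 13.8 q [-0.14 -0.    1.89  0.07  0.88  1.4 ]
lip [0.53651911 0.00973379 0.10671342] [345.05128874 258.32104256] [287.01400355 253.57046536]
```

View pics/s7c.png

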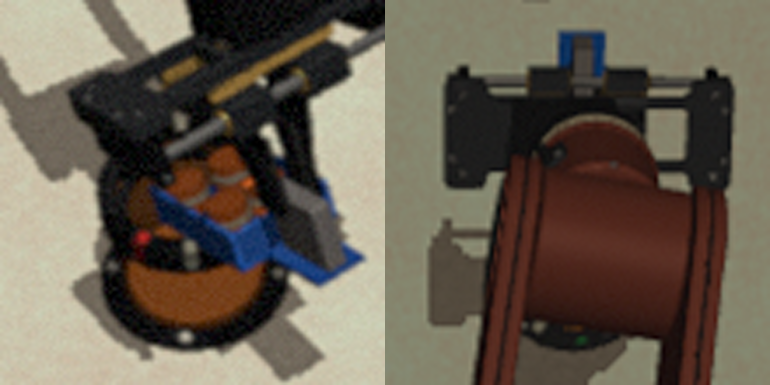

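The scene crop shows the tray tilted 22° with its lip inside the jar's outline and the capsules still in place. Tilting on slowly.

Request:
carry_out([
  [[-0.6, 0.2, 2], [0, -0.0349, 0]],
  [[-1.2, 0, 3.5], [0, -0.0349, 0]],
  [[-1.8, 0, 3.4], [0, -0.0349, 0]],
  [[-2.3, 0, 3.3], [0, -0.0349, 0]],
  [[-2.4, 0, 3.2], [0, -0.0349, 0]],
  [[-2.5, 0, 3.1], [0, -0.0349, 0]],
  [[-2.7, 0, 3.1], [0, -0.0349, 0]],
  [[-2.8, 0, 3.0], [0, -0.0349, 0]],
])

```text
clock: 7.93
tool_pos: [0.6326, 0.0102, 0.1873]
orientation: [2.969, -0.0, 1.027]
contact_force: [-0.3, 0.3, -0.9]
width: 0.156
```

Run:
```python
from h import *
s,T=info(); s=snap('scene','s8')
L=traypt(T,-.05,0,.004); print('lip',L)
cv2.imwrite('pics/s8c.png',cv2.resize(s[180:320,210:360],None,fx=3.8,fy=3.8,interpolation=cv2.INTER_CUBIC))
```

```text
t 7.93 tcp [632.6  10.2 187.3] yawJaw -90.01 z [ 6.178e-01 -2.000e-04 -7.863e-01] F [-0.3  0.3 -0.9] M [-0.04  0.63 -0.04] w 13.6 q [-0.17 -0.25  2.16  0.19  0.58  1.28]
lip [0.54394248 0.01019657 0.10618568]
```

View pics/s8c.png

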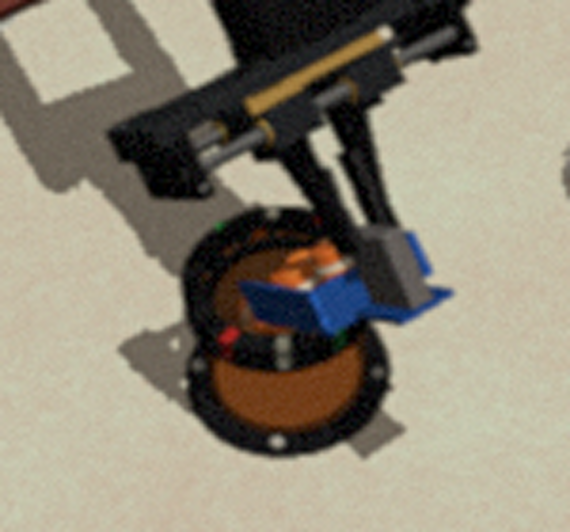

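Capsules are starting to slide and the tray feels lighter. Tilting further.

Request:
carry_out([
  [[-3, 0, 3.1], [0, -0.0349, 0]],
  [[-3.2, 0, 2.9], [0, -0.0349, 0]],
  [[-3.3, 0, 2.8], [0, -0.0349, 0]],
  [[-3.4, 0, 2.7], [0, -0.0349, 0]],
  [[-3.4, 0, 2.6], [0, -0.0349, 0]],
  [[-3.3, 0, 2.5], [0, -0.0349, 0]],
])

```text
clock: 8.48
tool_pos: [0.6127, 0.0104, 0.204]
orientation: [-2.846, -0.001, -1.331]
contact_force: [0.1, 0.3, -2.3]
width: 0.152
```

Run:
```python
from h import *
s,T=info(); s=snap('scene','s9')
L=traypt(T,-.05,0,.004); print('lip',L)
cv2.imwrite('pics/s9c.png',cv2.resize(s[180:320,210:360],None,fx=3.8,fy=3.8,interpolation=cv2.INTER_CUBIC))
snap('wrist','w9')
```

```text
t 8.48 tcp [612.7  10.4 204. ] yawJaw -89.98 z [ 7.676e-01  2.000e-04 -6.410e-01] F [ 0.1  0.3 -2.3] M [-0.04  0.74  0.02] w 13.2 q [-0.21 -0.43  2.37  0.45  0.37  1.01]
lip [0.54284219 0.01033362 0.10632616]
```

View pics/s9c.png

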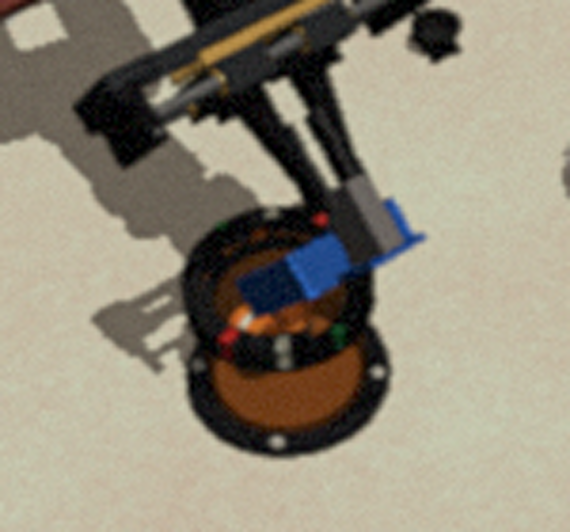

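View pics/w9.png

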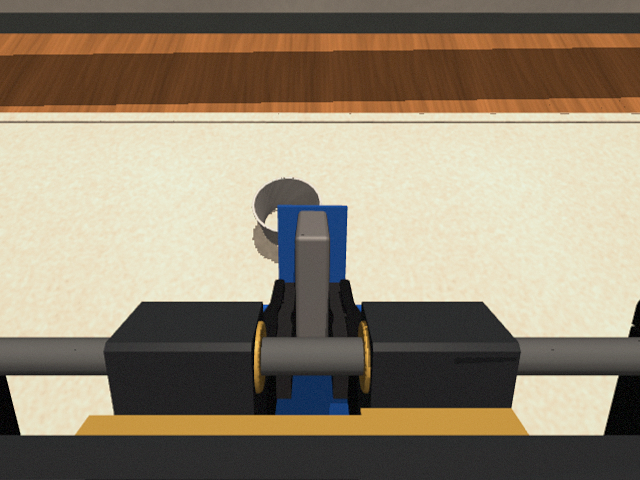

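Request:
carry_out([
  [[0, 0, 0], [0, 0, 0]],
  [[0, 0, 0], [0, 0, 0]],
  [[0, 0, 0], [0, 0, 0]],
  [[0, 0, 0], [0, 0, 0]],
  [[0, 0, 0], [0, 0, 0]],
  [[0, 0, 0], [0, 0, 0]],
])

```text
clock: 9.08
tool_pos: [0.6112, 0.0106, 0.2019]
orientation: [-2.847, 0.0, -1.327]
contact_force: [-0.2, 0.5, -1.4]
width: 0.157
```

Run:
```python
from h import *
s,T=info(); s=snap('scene','s10')
cv2.imwrite('pics/s10c.png',cv2.resize(s[200:310,230:340],None,fx=5,fy=5,interpolation=cv2.INTER_CUBIC))
info()
```

```text
t 9.08 tcp [611.2  10.6 201.9] yawJaw -90.01 z [ 7.658e-01  1.000e-04 -6.431e-01] F [-0.2  0.5 -1.4] M [-0.04  0.78  0.01] w 13.6 q [-0.21 -0.43  2.37  0.45  0.37  1.01]
t 9.13 tcp [611.1  10.6 201.8] yawJaw -90.01 z [ 7.659e-01  1.000e-04 -6.430e-01] F [-0.6 -0.5 -1.5] M [-0.03  0.74  0.08] w 13.3 q [-0.21 -0.43  2.37  0.45  0.37  1.01]
```

View pics/s10c.png

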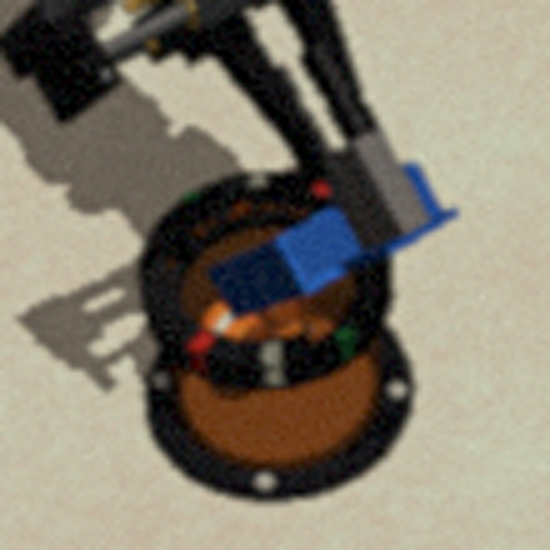

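The tray now weighs about 1.4 N, so it is empty. I'll check that the capsules' positions fit with lying inside the jar, then lift away.

Run:
```python
from h import *
m=vision.camera_model('scene'); print('cam',-m['R'].T@m['t'])
for c in [(225,315),(290,325),(210,320)]:
  uv=(230+c[0]/5,200+c[1]/5)
  for z in (.02,.05,.09): 
    q=ray('scene',uv,z); print(uv,z,np.round((q-[.519,.0107,0])[:2]*1000,0))
```

```text
cam [ 1.16296429 -0.37035303  0.9385973 ]
(275.0, 263.0) 0.02 [-41.  -2.]
(275.0, 263.0) 0.05 [-19. -14.]
(275.0, 263.0) 0.09 [ 11. -31.]
(288.0, 265.0) 0.02 [-16.  19.]
(288.0, 265.0) 0.05 [5. 6.]
(288.0, 265.0) 0.09 [ 34. -11.]
(272.0, 264.0) 0.02 [-43. -10.]
(272.0, 264.0) 0.05 [-21. -22.]
(272.0, 264.0) 0.09 [  9. -38.]
```

Request:
carry_out([
  [[2, 0, 15], [0, 0.03, 0]],
  [[6, 0, 20], [0, 0.06, 0]],
  [[10, 0, 20], [0, 0.1, 0]],
  [[15, 0, 10], [0, 0.12, 0]],
  [[20, -10, 0], [0, 0.12, 0]],
  [[20, -20, 0], [0, 0.12, 0]],
  [[15, -30, -5], [0, 0.12, 0]],
  [[5, -35, -5], [0, 0.12, 0]],
])

```text
clock: 9.8
tool_pos: [0.7067, -0.0841, 0.2587]
orientation: [-3.139, -0.003, -0.129]
contact_force: [1.5, 0.1, -0.9]
width: 0.156
```

Run:
```python
from h import *
s,T=info(); s=snap('scene','s11'); t=snap('top','t11')
cv2.imwrite('pics/s11c.png',np.hstack([cv2.resize(s[200:310,230:340],None,fx=3.6,fy=3.6,interpolation=cv2.INTER_CUBIC),cv2.resize(t[210:320,290:400],None,fx=3.6,fy=3.6,interpolation=cv2.INTER_CUBIC)]))
```

```text
t 9.80 tcp [706.7 -84.1 258.7] yawJaw -89.89 z [ 8.190e-02  2.000e-04 -9.966e-01] F [ 1.5  0.1 -0.9] M [-0.03  0.17  0.01] w 13.5 q [-0.24  0.33  1.29  0.02  1.45  1.33]
```

View pics/s11c.png

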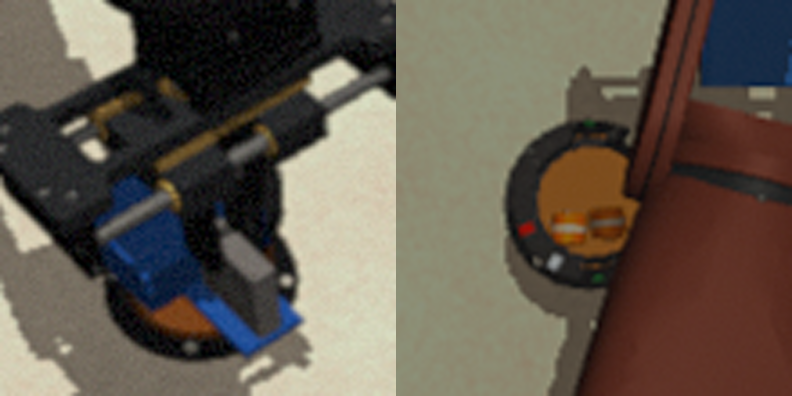

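Two capsules are visible in the jar and the arm hides the rest; I'll check again when it's clear. I'm setting the tray back at its original, free spot.

Request:
carry_out([
  [[-20, -16, -10], [0, 0.04, 0.045]],
  [[-20, -17, -15], [0, 0.04, 0.05]],
  [[-20, -17, -20], [0, 0, 0.05]],
  [[-20, -17, -30], [0, 0, 0.05]],
  [[-20, -17, -33], [0, 0, 0.05]],
  [[-20, -16, -33], [0, 0, 0.05]],
  [[-20, -16, -30], [0, 0, 0.05]],
  [[-15, -13, -20], [0, 0, 0.042]],
])

```text
clock: 10.57
tool_pos: [0.5459, -0.2129, 0.0628]
orientation: [-3.077, -0.605, 0.001]
contact_force: [0.7, 0.4, -1.9]
width: 0.155
```

Request:
carry_out([
  [[0, 0, 0], [0, 0, 0]],
  [[0, 0, 0], [0, 0, 0]],
  [[0, 0, 0], [0, 0, 0]],
])

```text
clock: 10.82
tool_pos: [0.5505, -0.2133, 0.0675]
orientation: [-3.081, -0.601, -0.007]
contact_force: [0.5, -0.1, -0.5]
width: 0.158
```

Run:
```python
from h import *
s,T=info(); t=snap('top','t12'); s=snap('scene','s12'); snap('wrist','w12')
cv2.imwrite('pics/s12c.png',np.hstack([cv2.resize(s[200:310,230:340],None,fx=3.6,fy=3.6,interpolation=cv2.INTER_CUBIC),cv2.resize(t[210:320,290:400],None,fx=3.6,fy=3.6,interpolation=cv2.INTER_CUBIC)]))
print(np.round([traypt(T,*p) for p in [(-.05,0,0),(.1,0,0),(0,.036,0),(0,-.036,0)]],4))
```

```text
t 10.82 tcp [ 550.5 -213.3   67.5] yawJaw -67.92 z [ 0.0038  0.0036 -1.    ] F [ 0.5 -0.1 -0.5] M [-0.03  0.07  0.  ] w 13.8 q [-0.51  0.26  1.73  0.01  1.14  0.68]
[[ 0.4396 -0.2583  0.0539]
 [ 0.5785 -0.2019  0.0547]
 [ 0.4723 -0.2061  0.0543]
 [ 0.4994 -0.2729  0.0541]]
```

View pics/s12c.png

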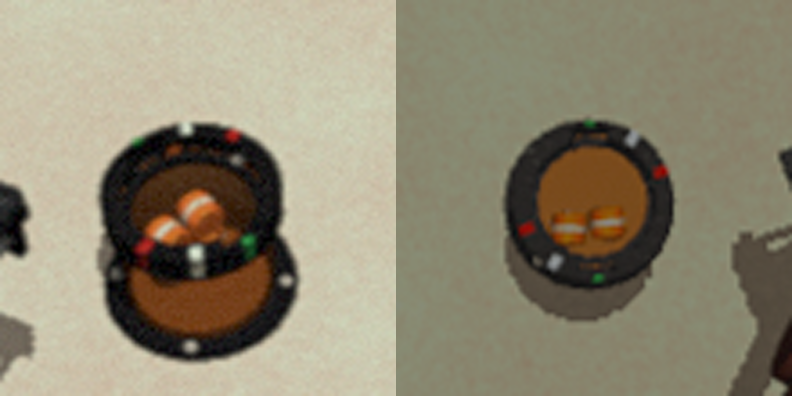

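View pics/w12.png

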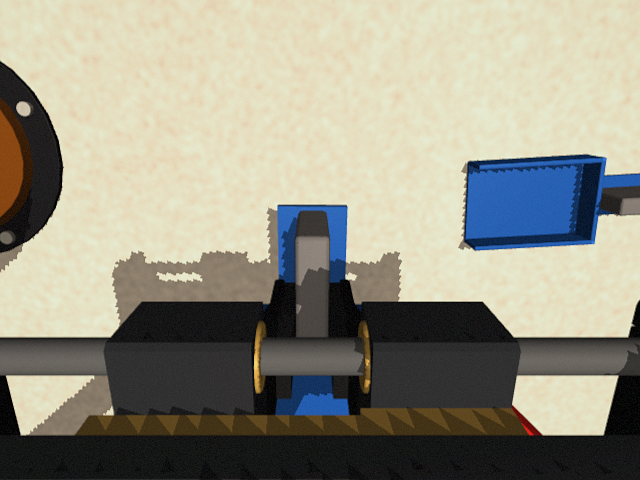

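Run:
```python
import cv2,numpy as np
t=cv2.imread('pics/t12.png');s=cv2.imread('pics/s12.png')
cv2.imwrite('pics/j12.png',np.hstack([cv2.resize(s[225:285,255:315],None,fx=6.6,fy=6.6,interpolation=cv2.INTER_CUBIC),cv2.resize(t[240:300,315:375],None,fx=6.6,fy=6.6,interpolation=cv2.INTER_CUBIC)])*1)
```

```text
(no output)
```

View pics/j12.png

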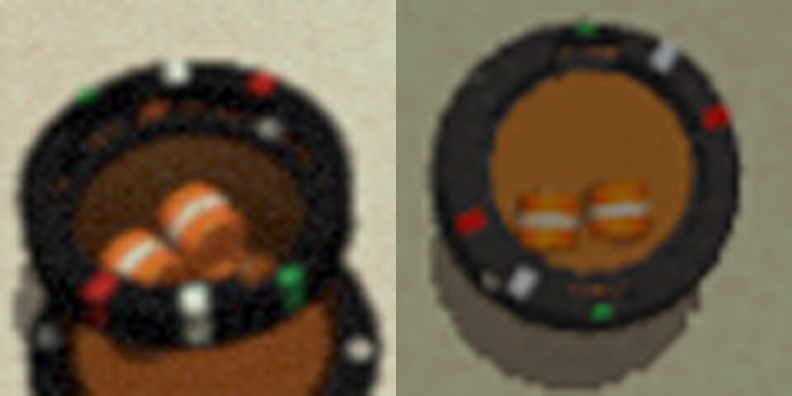

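View pics/t12.png

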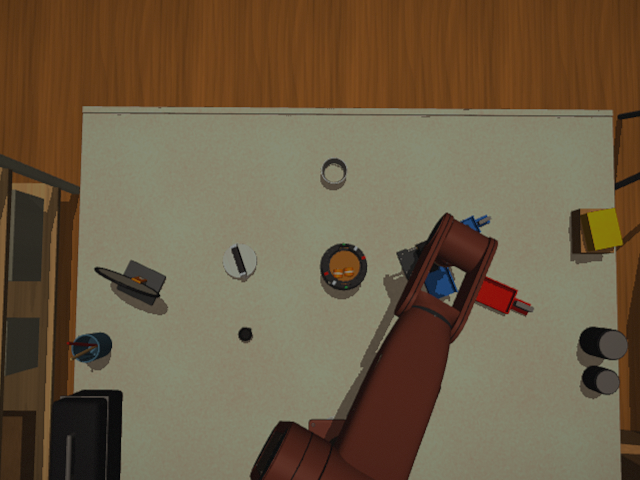

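View pics/s12.png

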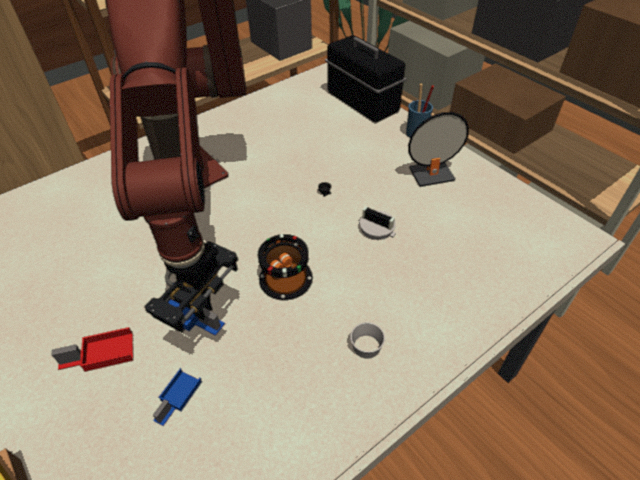

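The full top and scene views show the tray empty and no stray capsule on the table. In the jar, two capsules lie on the other two. Lowering the tray.

Request:
carry_out([
  [[-3, 0, -12], [0, 0, 0]],
  [[0, 0, -15], [0, 0, 0]],
  [[0, 0, -12], [0, 0, 0]],
  [[0, 0, -7], [0, 0, 0]],
  [[0, 0, -4], [0, 0, 0]],
  [[0, 0, -2], [0, 0, 0]],
  [[0, 0, 0], [0, 0, 0]],
  [[0, 0, 0], [0, 0, 0]],
])

```text
clock: 11.63
tool_pos: [0.5467, -0.2134, 0.0147]
orientation: [-3.079, -0.603, -0.004]
contact_force: [0.4, 0.6, -0.7]
width: 0.155
```

Run:
```python
from h import *
s,T=info(); print(traypt(T,-.05,0,0),traypt(T,.1,0,0))
```

```text
t 11.63 tcp [ 546.7 -213.4   14.7] yawJaw -67.85 z [ 0.0018  0.0041 -1.    ] F [ 0.4  0.6 -0.7] M [-0.09  0.12 -0.  ] w 13.5 q [-0.51  0.33  1.76  0.01  1.05  0.67]
[ 0.43576946 -0.25847908  0.00133136] [ 0.57470245 -0.20193355  0.0018065 ]
```

Request:
carry_out([
  [[0, 0, -1], [0, 0, 0]],
  [[0, 0, -1], [0, 0, 0]],
  [[0, 0, 0], [0, 0, 0]],
])

```text
clock: 11.88
tool_pos: [0.5467, -0.2134, 0.0127]
orientation: [-3.08, -0.603, -0.004]
contact_force: [0.4, 0.2, -1.2]
width: 0.158
```

Request:
carry_out([
  [[0, 0, 0], [0, 0, 0]],
  [[0, 0, 0], [0, 0, 0]],
  [[0, 0, 0], [0, 0, 0]],
  [[0, 0, 0], [0, 0, 0]],
  [[0, 0, 0], [0, 0, 0]],
  [[0, 0, 0], [0, 0, 0]],
], jaw=50)

```text
clock: 12.38
tool_pos: [0.5463, -0.2131, 0.0124]
orientation: [-3.079, -0.603, -0.003]
contact_force: [0.1, -0.5, 0.3]
width: 0.511
```

Run:
```python
from h import *
info(); snap('wrist','w13')
```

```text
t 12.38 tcp [ 546.3 -213.1   12.4] yawJaw -67.86 z [ 0.0011  0.0045 -1.    ] F [ 0.1 -0.5  0.3] M [-0.03  0.1  -0.04] w 44.5 q [-0.51  0.33  1.77  0.01  1.05  0.67]
```

View pics/w13.png

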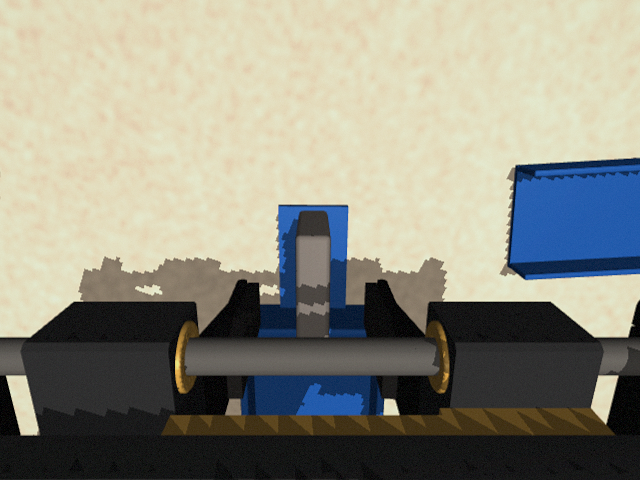

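The tray is on the shelf and released. I'm rising to look at the jar from close by on the way to the lid.

Request:
carry_out([
  [[0, 0, 20], [0, 0, 0]],
  [[0, 0, 36], [0, 0, 0]],
  [[0, 0, 38], [0, 0, 0]],
  [[-6, 16, 35], [0, 0, -0.01]],
  [[-10, 28, 28], [0, 0, -0.014]],
  [[-12, 35, 15], [0, 0, -0.014]],
  [[-12, 38, 10], [0, 0, -0.014]],
  [[-12, 38, 6], [0, 0, -0.014]],
], jaw=60)

```text
clock: 13.1
tool_pos: [0.4945, -0.0573, 0.2025]
orientation: [-3.099, -0.498, -0.008]
contact_force: [1.1, 0.6, -0.1]
width: 0.692
```

Request:
carry_out([
  [[-10, 32, 0], [0, 0, -0.014]],
  [[-4, 16, 0], [0, 0, 0]],
  [[0, 0, 0], [0, 0, 0]],
  [[0, 0, 0], [0, 0, 0]],
  [[0, 0, 0], [0, 0, 0]],
  [[0, 0, 0], [0, 0, 0]],
])

```text
clock: 13.6
tool_pos: [0.4806, -0.0112, 0.2002]
orientation: [-3.101, -0.477, -0.003]
contact_force: [-0.1, -0.1, -1.0]
width: 0.69
```

Run:
```python
from h import *
s,T=info(); snap('wrist','w14'); np.save('T14.npy',T); info(); snap('top','t14')
```

```text
t 13.60 tcp [480.6 -11.2 200.2] yawJaw -72.51 z [ 0.0013  0.004  -1.    ] F [-0.1 -0.1 -1. ] M [-0.08  0.17  0.06] w 60.0 q [-0.19 -0.13  1.89  0.    1.39  1.07]
t 13.65 tcp [480.6 -11.3 200.1] yawJaw -72.53 z [ 0.0011  0.0041 -1.    ] F [ 0.4  0.3 -0.6] M [-0.06  0.09  0.01] w 60.0 q [-0.19 -0.13  1.89  0.    1.39  1.07]
```

View pics/w14.png

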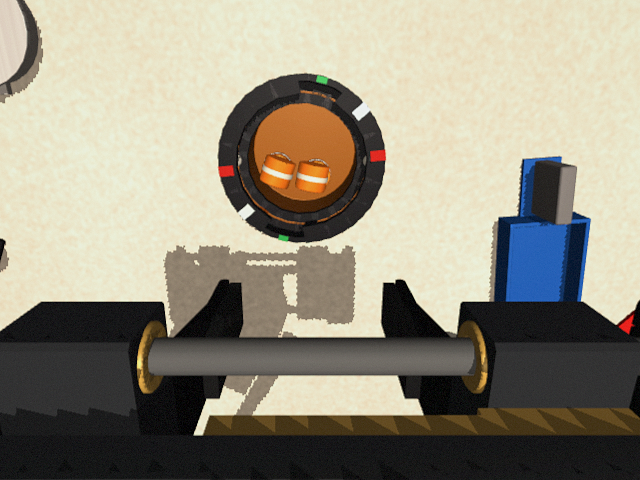

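View pics/t14.png

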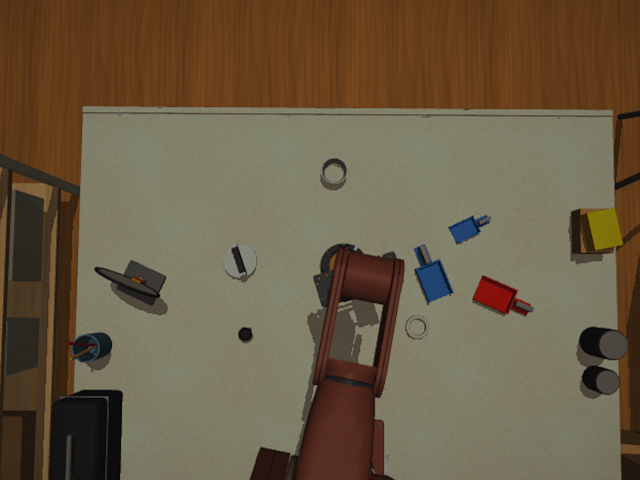

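The tray is empty and flat at top-view (432,275). In the wrist view the jar marks are clear: green (321,79) and (284,238), white (361,111) and (247,212), red (377,156) and (226,171). Computing the jar pose from them.

Run:
```python
from h import *
T=np.load('T14.npy'); im=cv2.imread('pics/w14.png'); hsv=cv2.cvtColor(im,cv2.COLOR_BGR2HSV)
roi=np.zeros(im.shape[:2],np.uint8); cv2.circle(roi,(302,157),86,255,-1); cv2.circle(roi,(302,157),68,0,-1)
def cents(lo,hi):
    m=cv2.inRange(hsv,lo,hi)&roi; n,l,st,c=cv2.connectedComponentsWithStats(m)
    return [(c[i],st[i,4]) for i in range(1,n) if st[i,4]>15]
C={'g':cents((45,100,60),(85,255,255)),'w':cents((0,0,170),(180,60,255)),'r':cents((0,150,120),(8,255,255))}
off={'g':0,'w':-35,'r':-70}
for k,v in C.items():
    print(k,[(np.round(a,1).tolist(),int(b)) for a,b in v])
    v=sorted(v,key=lambda q:-q[1])[:2]
    p=[wray(T,a,.096) for a,b in v]
    if len(p)==2:
        if p[0][0]<p[1][0]: p=p[::-1]
        d=p[0]-p[1]; print('centre',np.round((p[0]+p[1])/2,4),'slot yaw',np.degrees(np.arctan2(d[1],d[0]))-off[k],'r',np.linalg.norm(d)/2)
cv2.imwrite('pics/w14c.png',cv2.resize(im[65:250,210:395],None,fx=3.2,fy=3.2,interpolation=cv2.INTER_CUBIC))
```

```text
g [([321.5, 79.5], 81), ([283.1, 237.4], 56)]
centre [0.5193 0.0088 0.096 ] slot yaw 3.338169288250948 r 0.05623754130427987
w [([335.7, 122.8], 979), ([221.4, 184.8], 20), ([229.8, 202.6], 18), ([245.2, 211.8], 146)]
centre [0.5128 0.0157 0.096 ] slot yaw 6.538953952707423 r 0.044719463090562614
r [([377.3, 155.4], 168), ([225.9, 170.7], 157)]
centre [0.519  0.0088 0.096 ] slot yaw 3.249701321008601 r 0.05309164585428028
```

View pics/w14c.png

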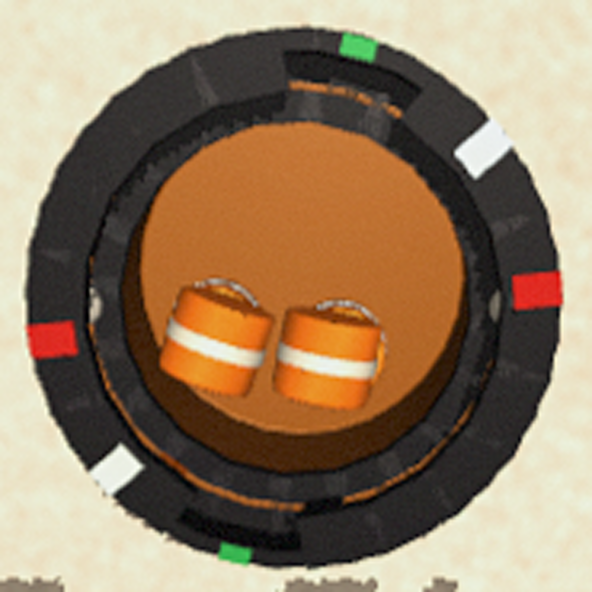

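The wrist and top views agree on the jar within 2 mm: centre (0.519, 0.009 to 0.011), slot yaw 3.3°, so the white marks are at -31.7°. Parts of the other two capsules show beneath the upper pair. Moving to the lid.

Request:
carry_out([
  [[0, 20, 0], [-0.0041, 0.0011, 0]],
  [[2, 37, 0], [0, 0, 0]],
  [[2, 40, 0], [0, 0, 0]],
  [[2, 40, 0], [0, 0, 0]],
  [[2, 40, 0], [0, 0, 0]],
  [[2, 40, 0], [0, 0, 0]],
  [[3, 38, 0], [0, 0, 0]],
  [[2, 25, 0], [0, 0, 0]],
])

```text
clock: 14.37
tool_pos: [0.4955, 0.2725, 0.2]
orientation: [-3.104, -0.48, -0.0]
contact_force: [-0.7, -0.5, 0.5]
width: 0.69
```

Request:
carry_out([
  [[1, 13, 0], [0, 0, 0]],
  [[0, 0, 0], [0, 0, 0]],
  [[0, 0, 0], [0, 0, 0]],
  [[0, 0, 0], [0, 0, 0]],
  [[0, 0, 0], [0, 0, 0]],
])

```text
clock: 14.78
tool_pos: [0.4966, 0.2812, 0.2002]
orientation: [3.105, 0.476, 0.0]
contact_force: [0.5, -0.2, 0.1]
width: 0.689
```

Run:
```python
from h import *
s,T=info(); im=snap('wrist','w15'); np.save('T15.npy',T); info()
```

```text
t 14.78 tcp [496.6 281.2 200.2] yawJaw -72.56 z [ 1.e-04 -3.e-04 -1.e+00] F [ 0.5 -0.2  0.1] M [-0.11  0.15 -0.  ] w 59.9 q [ 0.38  0.09  1.67 -0.    1.38  1.64]
t 14.83 tcp [496.6 281.3 200.4] yawJaw -72.56 z [ 5.e-04 -1.e-04 -1.e+00] F [ 0.4 -0.9  0.2] M [-0.11  0.16  0.03] w 59.9 q [ 0.38  0.09  1.67 -0.    1.38  1.64]
```

View pics/w15.png

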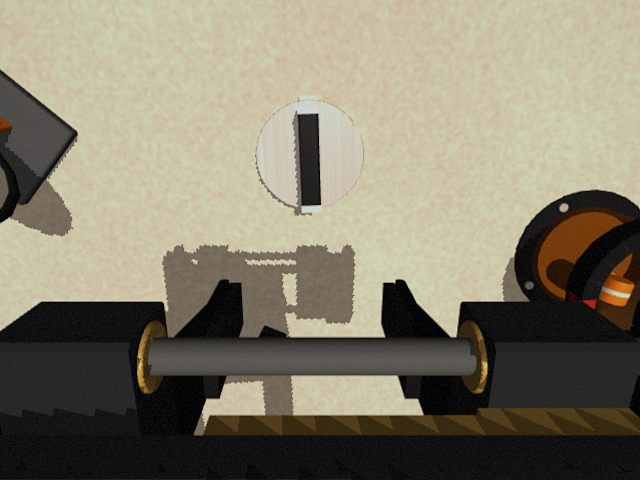

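Run:
```python
import cv2
im=cv2.imread('pics/w15.png'); cv2.imwrite('pics/w15c.png',cv2.resize(im[85:225,245:375],None,fx=4.2,fy=4.2,interpolation=cv2.INTER_CUBIC))
```

```text
(no output)
```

View pics/w15c.png

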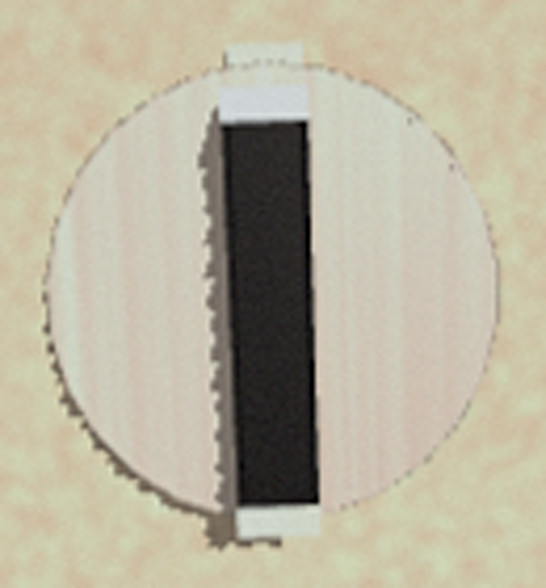

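Run:
```python
from h import *
T=np.load('T15.npy')
p=lambda x,y:(245+(x+.5)/4.2-.5,85+(y+.5)/4.2-.5)
a=wray(T,p(264,122),.055);b=wray(T,p(279,506),.055);c=(a+b)/2
print(c,np.linalg.norm(a-b),np.degrees(np.arctan2(*(a-b)[[1,0]])))
a=wray(T,p(262.5,85),.055);b=wray(T,p(279,537),.055);print((a+b)/2,np.linalg.norm(a-b))
# plate circle top 23mm
L=wray(T,p(50,290),.023);R=wray(T,p(498,290),.023);U=wray(T,p(270,63),.023);D=wray(T,p(275,512),.023)
print((L+R)/2,np.linalg.norm(L-R),(U+D)/2,np.linalg.norm(U-D))
print('delta',(c-T[:3,3])*1000)
```

```text
[0.53326923 0.29440508 0.055     ] 0.07202892222886956 19.604135004341373
[0.53334533 0.29456345 0.055     ] 0.08472446387924167
[0.53546199 0.29478829 0.023     ] 0.09239170662424627 [0.53423736 0.29470958 0.023     ] 0.09149053271194149
delta [  36.67777516   13.24431737 -145.20799188]
```

The lid centre is at (0.534, 0.2945) and the bar yaw about 19.5°, which both views support. Descending onto the bar.

Request:
carry_out([
  [[12, 4, -20], [0, 0, 0.018]],
  [[13, 4.6, -30], [0, 0, 0.018]],
  [[12.4, 4.6, -35], [0, 0, 0]],
  [[0, 0, -35], [0, 0, 0]],
  [[0, 0, -25], [0, 0, 0]],
  [[0, 0, -15], [0, 0, 0]],
  [[0, 0, -9], [0, 0, 0]],
  [[0, 0, -4], [0, 0, 0]],
], jaw=50)

```text
clock: 15.5
tool_pos: [0.533, 0.2947, 0.0258]
orientation: [3.096, 0.533, -0.003]
contact_force: [-1.4, 0.9, 0.4]
width: 0.574
```

Request:
carry_out([
  [[0, 0, 0], [0, 0, 0]],
  [[0, 0, 0], [0, 0, 0]],
])

```text
clock: 15.67
tool_pos: [0.5348, 0.2961, 0.0288]
orientation: [-3.095, -0.534, -0.004]
contact_force: [-0.2, 0.1, -0.1]
width: 0.574
```

Run:
```python
from h import *
info(); snap('wrist','w16')
```

```text
t 15.67 tcp [534.8 296.1  28.8] yawJaw -70.41 z [ 0.0024  0.0011 -1.    ] F [-0.2  0.1 -0.1] M [-0.1   0.16  0.02] w 49.9 q [0.38 0.36 1.69 0.   1.09 1.61]
```

View pics/w16.png

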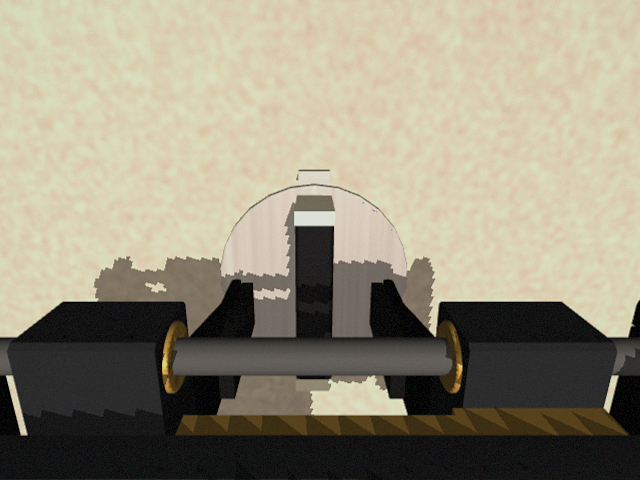

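The bar, at column 314, is between the fingers (their middle is at 311) and straight. Gripping.

Request:
carry_out([
  [[0, 0, 0], [0, 0, 0]],
  [[0, 0, 0], [0, 0, 0]],
  [[0, 0, 0], [0, 0, 0]],
  [[0, 0, 0], [0, 0, 0]],
  [[0, 0, 0], [0, 0, 0]],
  [[0, 0, 0], [0, 0, 0]],
  [[0, 0, 0], [0, 0, 0]],
  [[0, 0, 0], [0, 0, 0]],
], jaw=8)

```text
clock: 16.38
tool_pos: [0.5337, 0.296, 0.0274]
orientation: [-3.096, -0.535, -0.001]
contact_force: [-0.2, -0.4, 0.1]
width: 0.17
```

Run:
```python
from h import *
s,T=info(); im=snap('wrist','w17'); np.save('T17.npy',T)
cv2.imwrite('pics/w17c.png',cv2.resize(im[150:350,220:420],None,fx=3,fy=3,interpolation=cv2.INTER_CUBIC))
```

```text
t 16.38 tcp [533.7 296.   27.4] yawJaw -70.37 z [ 4.e-04  2.e-04 -1.e+00] F [-0.2 -0.4  0.1] M [-0.21  0.15  0.04] w 14.8 q [ 0.38  0.36  1.7  -0.    1.09  1.61]
```

View pics/w17c.png

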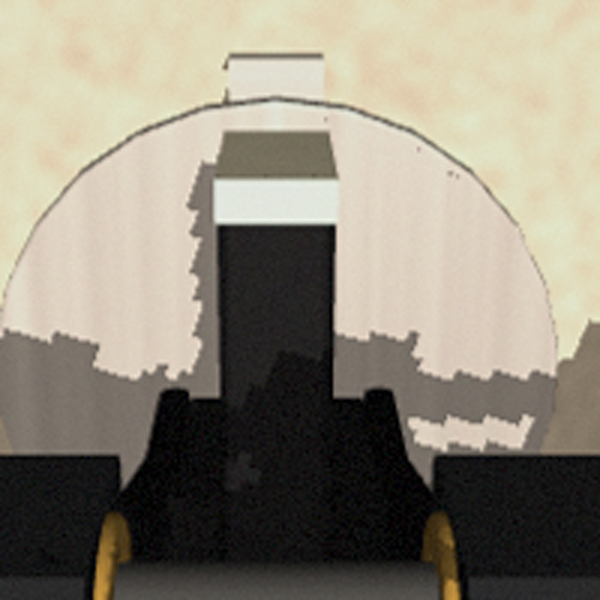

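Run:
```python
from h import *
T=np.load('T17.npy')
p=lambda x,y:(220+(x+.5)/3-.5,150+(y+.5)/3-.5)
Ti=np.linalg.inv(T)
for q,z in [((276,178),.055),((276,224),.055),((276,396),.055),((276,54),.006),((276,98),.023)]:
    w=wray(T,p(*q),z); print(q,np.round((Ti@np.append(w,1))[:3]*1000,1))
```

```text
(276, 178) [ 41.5   0.2 -27.6]
(276, 224) [ 35.2   0.2 -27.6]
(276, 396) [ 10.4   0.2 -27.6]
(276, 54) [50.9  0.2 21.4]
(276, 98) [46.5  0.2  4.4]
```

In the tool frame the lid centre sits within 0.5 mm of the TCP: the bar end reads 41.5, the lug 50.9 and the plate 46.5, against 42, 51 and 47. Lifting and carrying it to the jar.

Request:
carry_out([
  [[0, 0, 4], [0, 0, 0]],
  [[0, 0, 12], [0, 0, 0]],
  [[0, 0, 25], [0, 0, 0]],
  [[0, 0, 32], [0, 0, 0]],
  [[0, 0, 32], [0, 0, 0]],
  [[-1, -15, 20], [0, 0, -0.02]],
  [[-2, -30, 10], [0, 0, -0.035]],
  [[-2, -38, 0], [0, 0, -0.04]],
])

```text
clock: 17.1
tool_pos: [0.5308, 0.2146, 0.1674]
orientation: [-3.115, -0.39, -0.013]
contact_force: [1.5, -1.8, -1.2]
width: 0.169
```

Request:
carry_out([
  [[-2, -38, 0], [0, 0, -0.04]],
  [[-2, -38, 0], [0, 0, -0.04]],
  [[-2, -38, 0], [0, 0, -0.04]],
  [[-2, -38, 0], [0, 0, -0.04]],
  [[-1.5, -32, 0], [0, 0, -0.03]],
  [[0, -15, 0], [0, 0, 0]],
  [[0, -5, 0], [0, 0, 0]],
  [[0, 0, 0], [0, 0, 0]],
])

```text
clock: 17.77
tool_pos: [0.5193, 0.008, 0.163]
orientation: [-3.14, -0.087, -0.002]
contact_force: [-0.2, 0.4, -1.7]
width: 0.171
```

Request:
carry_out([
  [[0, 0, 0], [0, 0, 0]],
  [[0, 0, 0], [0, 0, 0]],
  [[0, 0, 0], [0, 0, 0]],
])

```text
clock: 18.02
tool_pos: [0.5192, 0.0104, 0.1624]
orientation: [-3.14, -0.093, -0.001]
contact_force: [0.2, -0.4, -2.3]
width: 0.172
```

Run:
```python
from h import *
s,T=info(); im=snap('wrist','w18'); np.save('T18.npy',T); snap('scene','s18'); snap('top','t18')
```

```text
t 18.02 tcp [519.2  10.4 162.4] yawJaw -86.60 z [ 4.e-04  5.e-04 -1.e+00] F [ 0.2 -0.4 -2.3] M [-0.03  0.16 -0.01] w 15.0 q [-0.13 -0.01  1.84  0.    1.31  1.38]
```

View pics/w18.png

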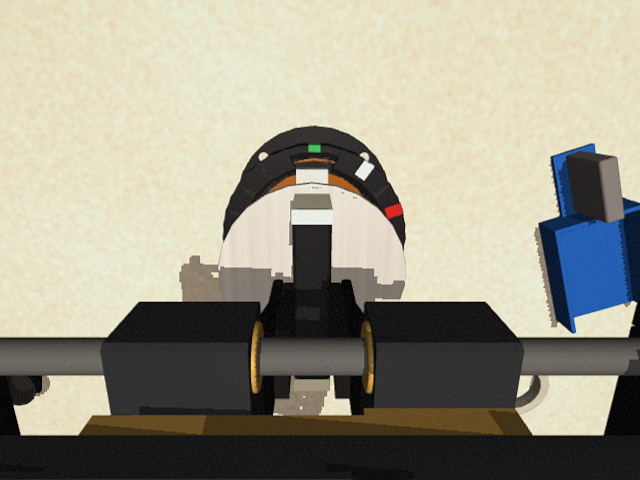

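The lid is above the jar. The lug at (312,177) lines up with the green mark at (314,148). I'm rechecking the jar centre from the visible marks.

Run:
```python
from h import *
T=np.load('T18.npy'); im=cv2.imread('pics/w18.png'); hsv=cv2.cvtColor(im,cv2.COLOR_BGR2HSV)
roi=np.zeros(im.shape[:2],np.uint8); roi[130:225,300:410]=255
def cents(lo,hi,x0=300,y0=130,x1=410,y1=225):
    m=cv2.inRange(hsv,lo,hi)&roi; n,l,st,c=cv2.connectedComponentsWithStats(m)
    return [(c[i],st[i,4]) for i in range(1,n) if st[i,4]>15]
g=max(cents((45,100,60),(85,255,255)),key=lambda q:q[1]);r=max(cents((0,150,120),(8,255,255)),key=lambda q:q[1])
w=[q for q in cents((0,0,150),(180,60,255)) if q[0][0]>350 and q[0][1]<185]
print(g,r,w)
G=wray(T,g[0],.096);R=wray(T,r[0],.096);W=wray(T,max(w,key=lambda q:q[1])[0],.096)
from scipy.optimize import least_squares
A=np.radians([0,-35,-70]);P=np.array([G,W,R])[:,:2];rad=np.array([.056,.053,.053])
f=lambda v:(P-(v[:2]+rad[:,None]*np.c_[np.cos(A+v[2]),np.sin(A+v[2])])).ravel()
s=least_squares(f,[.519,.009,.06],x_scale=[.01,.01,.1]); print(s.x[:2],np.degrees(s.x[2]),s.fun*1000)
Ti=np.linalg.inv(T); print('green in tool',(Ti@np.append(G,1))[:3]*1000)
```

```text
(array([313.95967742, 147.49193548]), np.int32(124)) (array([393.4893617 , 210.62765957]), np.int32(188)) [(array([390.7304878 , 159.23414634]), np.int32(2460)), (array([364.22137405, 167.10305344]), np.int32(262))]
[0.5226892  0.00473625] 1.5401892411576321 [ -2.71919329   5.8224118    4.83466703 -10.24824211  -2.11547373
   4.42583031]
green in tool [56.74553519  1.72683701 66.39085332]
```

Run:
```python
import cv2,numpy as np
s=cv2.imread('pics/s18.png');t=cv2.imread('pics/t18.png')
cv2.imwrite('pics/s18c.png',np.hstack([cv2.resize(s[190:310,230:350],None,fx=3.3,fy=3.3,interpolation=cv2.INTER_CUBIC),cv2.resize(t[200:320,290:410],None,fx=3.3,fy=3.3,interpolation=cv2.INTER_CUBIC)]))
```

```text
(no output)
```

View pics/s18c.png

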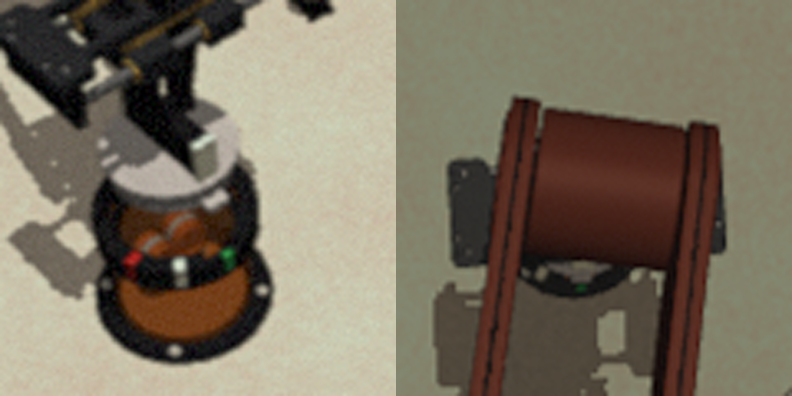

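Run:
```python
from h import *
T=np.load('T18.npy')
P=np.array([wray(T,u,.096) for u in [(313.96,147.49),(364.2,167.6),(393.49,210.63)]])[:,:2]
from scipy.optimize import least_squares
A=np.radians([0,-35,-70]);rad=np.array([.0562,.053,.053])
f=lambda v:(P-(v[:2]+rad[:,None]*np.c_[np.cos(A+v[2]),np.sin(A+v[2])])).ravel()
s=least_squares(f,[.519,.009,.06],x_scale=[.01,.01,.1]); print(s.x[:2],np.degrees(s.x[2]),s.fun*1000)
```

```text
[0.51999237 0.00889582] 2.987969722947624 [-0.16503409  0.23839233  0.82450765  0.00331764 -0.65947289 -0.24171039]
```

Jar centre (0.5195, 0.009), slot yaw 3.1 to 3.3°, residuals under 1 mm. I'm nudging the lid over and lowering it while watching the force. Seated, the TCP should read about z = 0.107; on the rims it would be 0.123.

Request:
carry_out([
  [[0.5, -1.2, -8], [0, 0, -0.003]],
  [[0, 0, -12], [0, 0, 0]],
  [[0, 0, -8], [0, 0, 0]],
  [[0, 0, -3], [0, 0, 0]],
  [[0, 0, 0], [0, 0, 0]],
  [[0, 0, 0], [0, 0, 0]],
])

```text
clock: 18.67
tool_pos: [0.5193, 0.0079, 0.1307]
orientation: [-3.14, -0.085, 0.001]
contact_force: [0.5, 0.7, -1.0]
width: 0.166
```

Request:
carry_out([
  [[0, 0, -3], [0, 0, 0]],
  [[0, 0, -3], [0, 0, 0]],
  [[0, 0, -3], [0, 0, 0]],
  [[0, 0, -3], [0, 0, 0]],
])

```text
clock: 19.0
tool_pos: [0.5198, 0.0078, 0.1192]
orientation: [-3.14, -0.085, -0.001]
contact_force: [-0.6, -0.7, -1.0]
width: 0.168
```

Run:
```python
from h import *
info()
```

```text
t 19.00 tcp [519.8   7.8 119.2] yawJaw -86.88 z [ 8.e-04  1.e-04 -1.e+00] F [-0.6 -0.7 -1. ] M [-0.07  0.14  0.01] w 14.7 q [-0.14  0.04  1.88  0.    1.22  1.38]
```

It passed the rim height without contact, so the lugs are in the slots. Continuing to the seat.

Request:
carry_out([
  [[0, 0.8, -3], [0, 0, 0]],
  [[0, 0, -3], [0, 0, 0]],
  [[0, 0, -3], [0, 0, 0]],
  [[0, 0, -1.5], [0, 0, 0]],
  [[0, 0, 0], [0, 0, 0]],
  [[0, 0, 0], [0, 0, 0]],
])

```text
clock: 19.5
tool_pos: [0.5196, 0.0087, 0.1087]
orientation: [-3.14, -0.086, -0.0]
contact_force: [0.2, -0.6, -0.6]
width: 0.166
```

Run:
```python
from h import *
info()
```

```text
t 19.50 tcp [519.6   8.7 108.7] yawJaw -86.88 z [ 2.e-04  2.e-04 -1.e+00] F [ 0.2 -0.6 -0.6] M [-0.01  0.14  0.  ] w 14.4 q [-0.14  0.05  1.89  0.    1.2   1.38]
```

Request:
carry_out([
  [[0, 0, -1], [0, 0, 0]],
  [[0, 0, -1], [0, 0, 0]],
  [[0, 0, 0], [0, 0, 0]],
  [[0, 0, 0], [0, 0, 0]],
])

```text
clock: 19.83
tool_pos: [0.52, 0.0086, 0.1073]
orientation: [-3.14, -0.086, -0.002]
contact_force: [-0.8, 0.1, 2.3]
width: 0.165
```

Run:
```python
from h import *
info(); snap('wrist','w19'); im=snap('scene','s19')
cv2.imwrite('pics/s19c.png',cv2.resize(im[205:305,235:335],None,fx=5,fy=5,interpolation=cv2.INTER_CUBIC))
```

```text
t 19.83 tcp [520.    8.6 107.3] yawJaw -86.88 z [ 1.2e-03  1.0e-04 -1.0e+00] F [-0.8  0.1  2.3] M [-0.03  0.22  0.03] w 14.3 q [-0.14  0.05  1.89  0.    1.2   1.38]
```

View pics/w19.png

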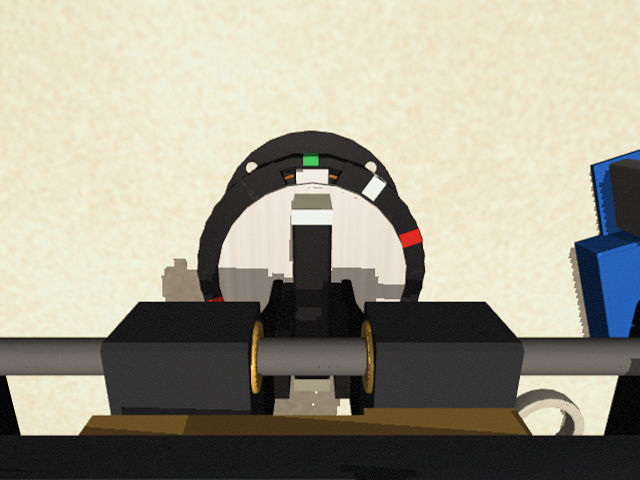

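View pics/s19c.png

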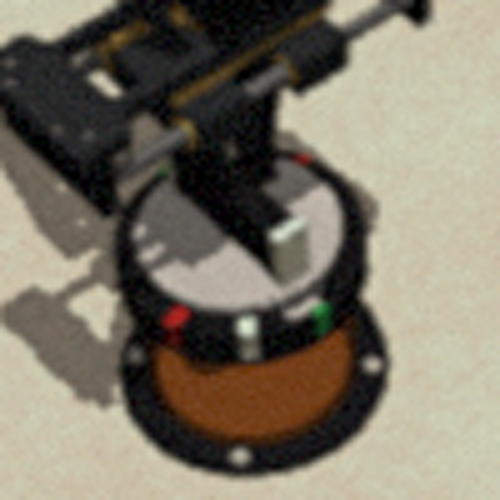

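It is seated: TCP z 0.1073, light contact, lug under the green mark at (311,160). Now I'll twist clockwise in small steps.

Request:
carry_out([
  [[0, 0, 0], [0, 0, -0.03]],
  [[0, 0, 0], [0, 0, -0.04]],
  [[0, 0, 0], [0, 0, -0.04]],
  [[0, 0, 0], [0, 0, -0.04]],
  [[0, 0, 0], [0, 0, -0.04]],
  [[0, 0, 0], [0, 0, -0.03]],
  [[0, 0, 0], [0, 0, 0]],
])

```text
clock: 20.52
tool_pos: [0.5204, 0.0089, 0.1073]
orientation: [-3.13, 0.261, -0.003]
contact_force: [2.1, 0.6, 2.5]
width: 0.172
```

Run:
```python
from h import *
info(); snap('wrist','w20')
```

```text
t 20.52 tcp [520.4   8.9 107.3] yawJaw -99.53 z [ 2.1e-03  3.0e-04 -1.0e+00] F [2.1 0.6 2.5] M [ 0.18 -0.01  0.15] w 15.0 q [-0.13  0.05  1.89  0.    1.2   1.6 ]
```

View pics/w20.png

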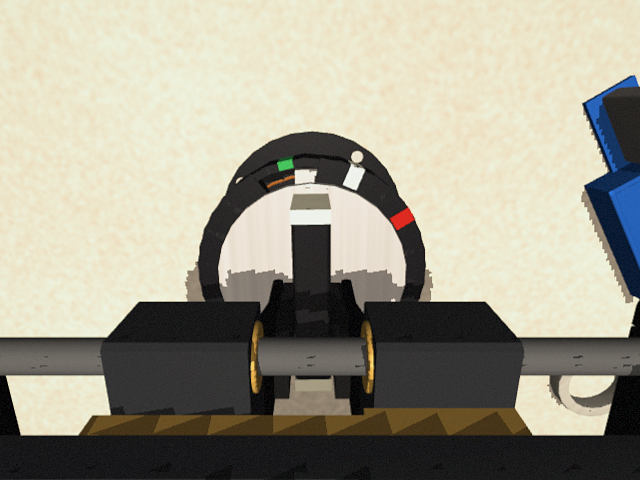

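The lid has turned 12.7° with the grip. The lug is now at (306,176), clockwise of the green mark (286,164), and the follower pushes back 0.15 N m. Continuing.

Request:
carry_out([
  [[0, 0, 0], [0, 0, -0.04]],
  [[0, 0, 0], [0, 0, -0.05]],
  [[0, 0, 0], [0, 0, -0.05]],
  [[0, 0, 0], [0, 0, -0.05]],
  [[0, 0, 0], [0, 0, -0.05]],
  [[0, 0, 0], [0, 0, -0.05]],
  [[0, 0, 0], [0, 0, -0.03]],
  [[0, 0, 0], [0, 0, 0]],
])

```text
clock: 21.23
tool_pos: [0.5203, 0.0087, 0.1073]
orientation: [-3.049, 0.755, -0.003]
contact_force: [1.1, 0.4, 3.0]
width: 0.168
```

Run:
```python
from h import *
info(); im=snap('wrist','w21')
cv2.imwrite('pics/w21c.png',cv2.resize(im[130:310,190:440],None,fx=3,fy=3,interpolation=cv2.INTER_CUBIC))
```

```text
t 21.23 tcp [520.3   8.7 107.3] yawJaw -117.80 z [ 1.9e-03 -1.0e-04 -1.0e+00] F [1.1 0.4 3. ] M [ 0.12 -0.04  0.2 ] w 14.6 q [-0.13  0.05  1.89  0.    1.2   1.92]
```

View pics/w21c.png

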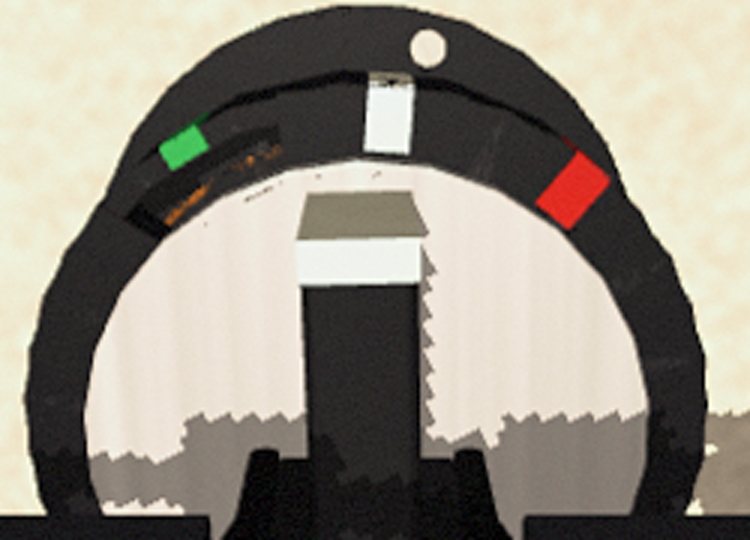

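```bash
cat > bar.py <<'E'
from h import *
import sys
def analyse(T,im):
    hsv=cv2.cvtColor(im,cv2.COLOR_BGR2HSV)
    g=im.astype(int).sum(2)
    # bar edges on white tip + black part rows using gray gradient
    L=[];R=[]
    for r in range(228,272,2):
        row=cv2.GaussianBlur(im[r-1:r+2].mean(0).mean(1).astype(np.float32)[None],(3,1),0)[0]
        d=np.diff(row)
        l=270+np.argmin(d[270:305]); rr=316+np.argmax(d[316:345]); L.append((l+.5,r)); R.append((rr+.5,r))
    def yw(pts):
        P=np.array([wray(T,p,.135) for p in pts])[:,:2]; v=np.polyfit(P[:,0],P[:,1],1); return np.degrees(np.arctan(v[0])),P
    a,Pl=yw(L); b,Pr=yw(R); 
    C=(Pl+Pr)/2; c=np.degrees(np.arctan(np.polyfit(C[:,0],C[:,1],1)[0]))
    print('edge yaws',round(a,2),round(b,2),'centre',round(c,2),'width mm',round(np.linalg.norm(Pl-Pr,axis=1).mean()*1000,1))
    return C
E
python3 - <<'E'
from bar import *
T=tool(); im=cv2.imread('pics/w21.png'); C=analyse(T,im)
# white end corners: crop (298,238..)->(421,285)
p=lambda x,y:(190+(x+.5)/3-.5,130+(y+.5)/3-.5)
jar=np.array([.5197,.0090])
tip=wray(T,p(359,238),.135); tip2=wray(T,p(360,285),.135)
for q in (tip,tip2): print('tip',q,np.degrees(np.arctan2(*(q[:2]-jar)[::-1])),np.linalg.norm(q[:2]-jar))
w=wray(T,p(389,113),.096); print('white',w,np.degrees(np.arctan2(*(w[:2]-jar)[::-1])),np.linalg.norm(w[:2]-jar))
for n,c in [('red',(574,191)),('green',(185,147))]:
    q=wray(T,p(*c),.096); print(n,np.degrees(np.arctan2(*(q[:2]-jar)[::-1])),np.linalg.norm(q[:2]-jar))
E
```

```text
edge yaws -26.43 -27.75 centre -27.1 width mm 15.8
tip [ 0.55750708 -0.01046682  0.135     ] -27.243883234123818 0.04252448860189512
tip [ 0.55176625 -0.00758868  0.135     ] -27.35367226442188 0.036103027869007556
white [ 0.56515692 -0.01960702  0.096     ] -32.183089120180256 0.053709337278929764
red -67.56188562308687 0.0533594110029557
green 2.89794262670558 0.0559056756086781
```

The tool reads -27.8° and the bar -27.3°, so the lag is small; the white mark is at -32°. About 4.7° remain.

Request:
carry_out([
  [[0, 0, 0], [0, 0, -0.03]],
  [[0, 0, 0], [0, 0, -0.03]],
  [[0, 0, 0], [0, 0, -0.022]],
  [[0, 0, 0], [0, 0, 0]],
  [[0, 0, 0], [0, 0, 0]],
  [[0, 0, 0], [0, 0, 0]],
])

```text
clock: 21.78
tool_pos: [0.5203, 0.0086, 0.1073]
orientation: [-3.016, 0.878, -0.003]
contact_force: [2.3, 1.2, 4.8]
width: 0.169
```

Run:
```python
from bar import *
s,T=info(); im=snap('wrist','w22'); np.save('T22.npy',T); analyse(T,im)
cv2.imwrite('pics/w22c.png',cv2.resize(im[130:310,190:440],None,fx=3,fy=3,interpolation=cv2.INTER_CUBIC))
s=snap('scene','s22'); cv2.imwrite('pics/s22c.png',cv2.resize(s[205:305,235:335],None,fx=5,fy=5,interpolation=cv2.INTER_CUBIC))
snap('top','t22'); info()
```

```text
t 21.78 tcp [520.3   8.6 107.3] yawJaw -122.45 z [ 1.7e-03 -2.0e-04 -1.0e+00] F [2.3 1.2 4.8] M [ 0.24 -0.24  0.26] w 14.7 q [-0.14  0.05  1.89  0.    1.2   2.  ]
edge yaws -30.38 -29.53 centre -30.05 width mm 15.8
t 21.93 tcp [520.3   8.7 107.3] yawJaw -122.48 z [ 1.8e-03 -2.0e-04 -1.0e+00] F [2.5 1.7 5.4] M [ 0.26 -0.2   0.25] w 14.6 q [-0.14  0.05  1.89  0.    1.2   2.  ]
```

View pics/w22c.png

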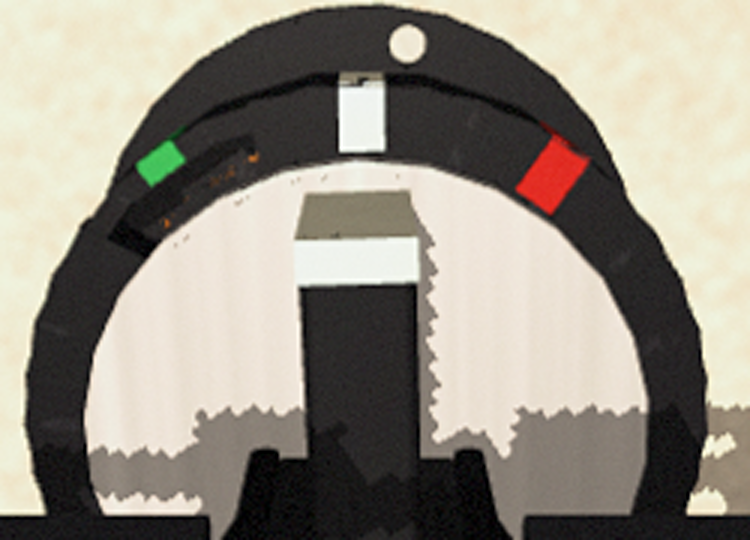

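View pics/s22c.png

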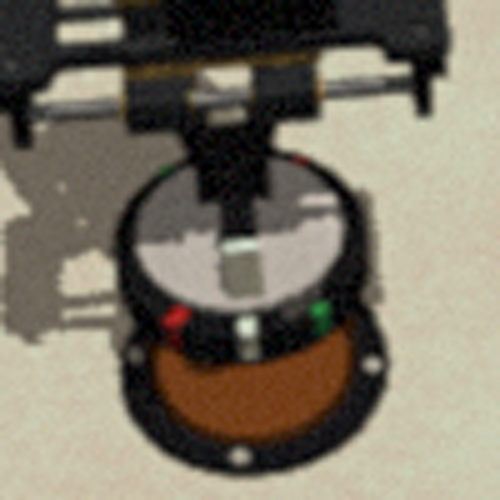

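View pics/t22.png

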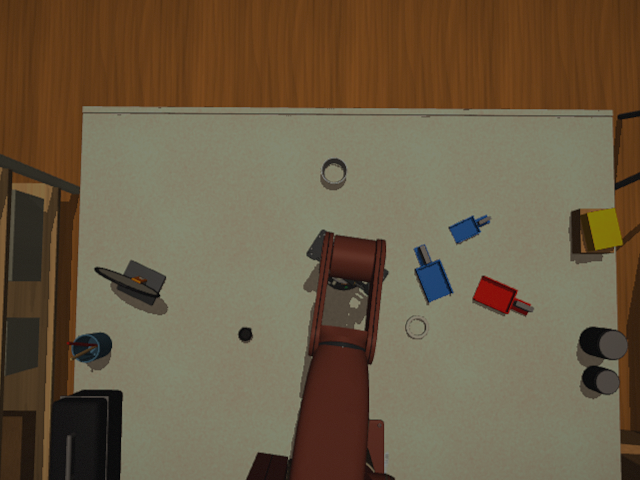

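The bar end at crop (357,238) is close to the white mark at (361,113). I'll measure the lag more finely and check for creep.

```bash
cat > bar2.py <<'E'
from h import *
def edges(T,im,rows=range(230,276)):
    g=cv2.GaussianBlur(im,(3,3),0).mean(2)
    L=[];R=[]
    for r in rows:
        # left: brightness falls below mid, right: rises
        row=g[r]; c=311
        x=c
        dark=row[305:317].mean()
        for side,out in ((-1,L),(1,R)):
            x=c
            while abs(x-c)<40 and row[x]<dark+ 35: x+=side
            a,b=row[x-side],row[x]; f=(dark+35-a)/(b-a+1e-9); out.append((x-side+side*f,r))
    P=[np.array([wray(T,p,.135)[:2] for p in q]) for q in (L,R)]
    C=(P[0]+P[1])/2
    def ang(Q):
        d=Q-Q.mean(0); u,s,v=np.linalg.svd(d); v=v[0]*np.sign(v[0][0]); return np.degrees(np.arctan2(v[1],v[0]))
    return ang(P[0]),ang(P[1]),ang(C),np.linalg.norm(P[0]-P[1],axis=1).mean()*1000,C.mean(0)
E
python3 - <<'E'
from bar2 import *
s,T=info(); im=snap('wrist','w23')
p=lambda x,y:(190+(x+.5)/3-.5,130+(y+.5)/3-.5)
print('w22',edges(np.load('T22.npy'),cv2.imread('pics/w22.png'),range(228,262))); print('w23',edges(T,im,range(228,262)))
jar=np.array([.5197,.0090])
for n,c,z in [('tipL',(295,238),.135),('tipR',(418,237),.135),('tip2L',(299,285),.135),('tip2R',(416,285),.135),('white',(362,118),.096),('whiteTop',(362,84),.096),('whiteBot',(362,152),.096),('red',(553,173),.096),('green',(160,162),.096)]:
    q=wray(T,p(*c),z); print(n,np.round(q,4),round(np.degrees(np.arctan2(*(q[:2]-jar)[::-1])),2),np.linalg.norm(q[:2]-jar))
im0=cv2.imread('pics/w19.png');
E
```

```text
t 21.93 tcp [520.3   8.7 107.3] yawJaw -122.48 z [ 1.8e-03 -2.0e-04 -1.0e+00] F [2.5 1.7 5.4] M [ 0.26 -0.2   0.25] w 14.6 q [-0.14  0.05  1.89  0.    1.2   2.  ]
w22 (np.float64(-30.456991192218585), np.float64(-30.341078277603795), np.float64(-30.399094401711853), np.float64(15.453870822136983), array([ 0.54315911, -0.00586019]))
w23 (np.float64(-30.442829390797353), np.float64(-30.40901603799427), np.float64(-30.425986506224763), np.float64(15.456680978622657), array([ 0.54317511, -0.00581718]))
tipL [ 0.5603 -0.0065  0.135 ] -20.88 0.04343557166074842
tipR [ 0.5517 -0.0202  0.135 ] -42.37 0.04333133778066483
tip2L [ 0.5546 -0.0034  0.135 ] -19.53 0.037071599164940856
tip2R [ 0.5463 -0.0165  0.135 ] -43.84 0.036854303608667774
white [ 0.5643 -0.0193  0.096 ] -32.4 0.052770297209127716
whiteTop [ 0.5688 -0.0222  0.096 ] -32.41 0.058125007444553387
whiteBot [ 0.5597 -0.0163  0.096 ] -32.38 0.04732992497838489
red [ 0.5403 -0.0405  0.096 ] -67.42 0.05359054274262864
green [0.5757 0.0119 0.096 ] 2.98 0.0561144542374324
```

The bar is at -30.4° to -31.7° by two estimates and the white mark at -32.2°, with no creep between pictures. Adding about 1°.

Request:
carry_out([
  [[0, 0, 0], [0, 0, -0.02]],
  [[0, 0, 0], [0, 0, 0]],
  [[0, 0, 0], [0, 0, 0]],
  [[0, 0, 0], [0, 0, 0]],
  [[0, 0, 0], [0, 0, 0]],
  [[0, 0, 0], [0, 0, 0]],
  [[0, 0, 0], [0, 0, 0]],
  [[0, 0, 0], [0, 0, 0]],
])

```text
clock: 22.65
tool_pos: [0.5202, 0.0086, 0.1073]
orientation: [-3.007, 0.909, -0.003]
contact_force: [1.7, 2.0, 5.3]
width: 0.167
```

Run:
```python
from bar2 import *
s,T=info(); im=snap('wrist','w24'); print('bar',edges(T,im,range(228,262)))
cv2.imwrite('pics/w24c.png',cv2.resize(im[130:310,190:440],None,fx=3,fy=3,interpolation=cv2.INTER_CUBIC))
```

```text
t 22.65 tcp [520.2   8.6 107.3] yawJaw -123.62 z [ 1.6e-03 -2.0e-04 -1.0e+00] F [1.7 2.  5.3] M [ 0.24 -0.25  0.32] w 14.6 q [-0.14  0.05  1.89  0.    1.2   2.02]
bar (np.float64(-31.36324646952872), np.float64(-31.502629377174877), np.float64(-31.432971576546002), np.float64(15.464342041185986), array([ 0.54291657, -0.00619476]))
```

View pics/w24c.png

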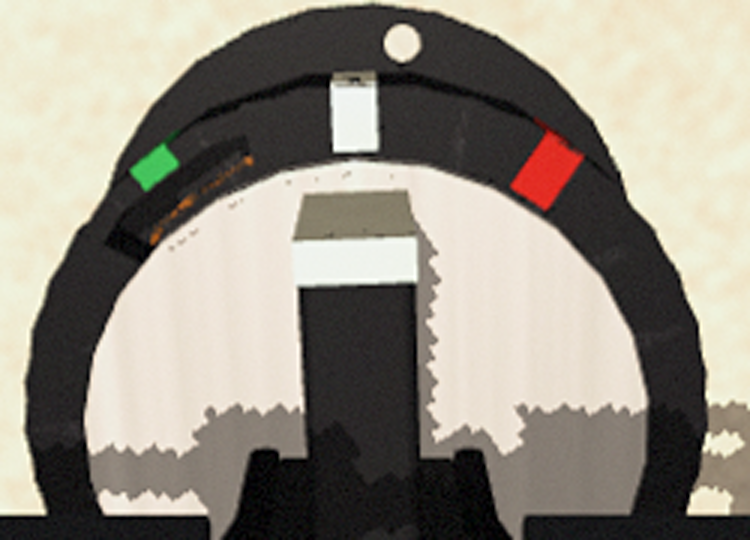

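The bar end at (355,238) points straight at the white mark at (355,118), measured -31.4° to -32.5° against -32.2°. It stayed steady over the half second of idle hold. Handing in while gripping.

Run:
```python
from h import *
info(); env.finish_job()
```

```text
t 22.70 tcp [520.3   8.6 107.3] yawJaw -123.62 z [ 1.7e-03 -2.0e-04 -1.0e+00] F [1.6 1.6 4.6] M [ 0.25 -0.27  0.31] w 15.2 q [-0.14  0.05  1.89  0.    1.2   2.02]
the job is handed in; nothing more can be done
```

The job is handed in at about 22.7 s. The capsules are in the jar, the empty tray is back on the shelf, and the arm is still gripping the lid at the white marks.

- **Tray and capsules:** I picked the larger blue tray up by its fin and tipped it over the jar. I then set it down flat at its original spot. The top view shows the tray empty and no stray capsule on the shelf. In the jar two capsules lie clearly on top, and only parts of the lower two show beneath them. I inferred the count of four from that, the tray's weight (about 1.4 N, matching an empty 130 g tray) and the clear shelf.
- **Lid:** It passed the rims without contact and seated at the expected height. I twisted it about 35° clockwise, well short of the 61° where the click begins.
- **Bar position:** In the last picture the bar end points straight at the white mark. Line and tip measurements put the bar between about -31.4° and -32.5°, and the mark at about -32.2°. The two methods differ by up to 1.3°. The lid lags the gripper by 1 to 2°, with no creep seen between pictures.
- **Hold:** At hand-in the wrist moment against the return spring was about 0.3 N m, above the 0.19 given for the spring alone; I took the rest to be friction and sensor noise. The vertical force was about 5 N.
- **Bystanders:** The adapter, hood, eyecup and clamp show no change in the last top view.

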